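# Turn a speaker grille over and feed it under the badge press

### The arm

A 6-joint arm with a two-finger parallel gripper is mounted at the origin on the work surface. World frame = base frame: x ahead of the robot, y to its left, z up, the work surface at z = 0. Lengths are in m, angles in degrees, forces in N, time in s.
With the tool pointing down it reaches from about 0.35 to 0.85 m from the base axis. Payload 8.1 kg.
Tool frame: the origin (TCP) lies midway between the tips of the shut fingers; the grasp point (between the pads) lies 19 mm behind it (manip.pinch_z is the distance from the TCP to the grasp point, in m); z points along the fingers, y is the line along which they close (so a half turn about z gives the same grasp; the last joint's range is limited). The gripper opens to 85 mm and grips with 20 to 120 N. Pads are 22 mm wide; open, the fingers measure 114 mm over their backs; the gripper's body (76 mm by 85 mm) begins 54 mm behind the grasp point. The pads swing forward as they close: fully open they stand 13 mm farther back than shut.
Start: joints at [67.3, 7.471, 85.268, -0, 87.261, -4.893], TCP at [0.183, 0.571, 0.231] pointing down, gripper open.
Joint ranges: [-169.43, 169.43], [-51.17, 129.36], [1.28, 143.12], [-76.62, 256.62], [0, 156.53], [-152.29, 152.29]. Speed limits (degrees/s): [136.94, 136.94, 159.86, 180, 180, 180].

### API

Orientations are given as a 3x3 rotation matrix whose columns are the frame's x, y, z axes.
In Python, from plant import manip gives the robot as it stands.
- The arm moves only by the tool send_rows, never from a script. Its argument "steps" is a list of rows, each a list of 7 numbers: the turn, a rotation vector about the tool's x, y, z as a fraction of full scale, then the shift along the tool's x, y, z as a fraction of full scale, then the opening, from 0 (shut) to 1 (fully open). A call has exactly 5 rows; each row shifts and turns the commanded pose from where the row before left it, along the tool's axes as they then stand; what a row does not reach is not made up. Full scale, the value 1, is 0.04 m for a shift and 0.1 rad for a turn. A row lasts 1/8 s, in which the tool goes at most 62.5 mm and 10.7 degrees, less where a joint would pass 70% of its speed; a pose out of reach is approached as far as the arm can. A call with a number of a shift or a turn outside -1 to 1 is refused whole. A call with a gripper value outside its range is refused whole. The fingers move at their own pace and stop on an object; "force" is the grip in N (left out, the last holds). Time passes only in rows, so rows that do not move let the fingers close, or fill a call up. It gives the time, the measured TCP pose, the force, the opening and the grip force at its end, in the units of the state.
- manip.get_state(): the state, without advancing time (a new reading comes with each control period).
- manip.capture(name): name is "side" or "top"; returns the picture (384x512x3 uint8, blue, green, red); there is no depth.
- manip.camera_info(name): a dict with "fx", "fy", "cx", "cy" (pixels), "world_from_camera" (4x4, takes a point from camera to world coordinates). Camera axes: x right, y down, z forward; pixel columns grow to the right and rows downward; lengths in m; the calibration is good to about 2 mm. A picture is of the moment at which its call begins. camera_info takes no time and is no camera call.
- manip.close_job(): hands the job in; it is judged then, once.
The state is a dict: "time": time; "q": joint angles; "dq": joint speeds; "joint_torque": joint torques, N m; "eef_pos": TCP position; "orientation": TCP orientation; "ft_force": force on the tool from outside, world axes, zero at the start; "ft_torque": the same for the moment, N m; "finger_gap": finger opening in m; "grasp_force": force on a finger pad.
Only numpy, scipy, OpenCV 4.12 (cv2) and the standard library are available. Lean on these libraries where they do the work, as an engineer would, in place of code of your own. Each camera call takes 0.05 s, during which the arm holds its last target. There are 200 camera calls.

### The job

The grille panel on the wooden cradle lies with its pale back up. Turn it over so that its black front faces up (the blue slotted stand will hold it on end while you change your grip), lay it on the bed of the red badge press, and slide it badge end first between the guides, under the ram and gently up against the yellow stop. Leave it lying flat there, and leave the other things on the bench where they are.

Things in the scene. Friction and masses are not known exactly. Their poses are not given: they have to be found in the camera images.
- panel: The grille panel to turn over: flat slab 170 x 56 x 10 mm, 0.1 to 0.2 kg. Front black with a mesh and, near one end, a 34 mm square silver badge pad; back white with grey ribs and an orange stripe across the badge end. Origin at the slab's middle; x along its length to the badge end, y across, z out of the white back (up at the start, down when done).
- badge_pad (a point): Centre of the silver badge pad on the panel's black front face, 50 mm from the panel's middle towards the badge end (35 mm from that end).
- cradle: Wooden plate 190 x 120 x 10 mm with two rubber-topped posts, each 30 (x) x 32 (y) mm, at x = -35 and +55 mm, tops at 55 mm; the panel lies on them, its long sides overhanging by 12 mm. Origin at the centre of its underside. Fixed.
- stand: Blue block 100 (x) x 45 (y) x 79 mm high on a 140 x 60 x 6 mm steel foot, with an upright slot along its x, 17 mm wide (y), open at both ends and flared to 26 mm at the top; slot floor at 12 mm height, flare from 64 to 79 mm. Holds a panel on end. Origin at the centre of its underside. Fixed.
- press: Red badge press, fixed. Origin on its underside, z up, x = feeding direction. Base plate x = -100 to 170, 150 mm wide, top at 12 mm. Bed: aluminium rail 34 mm wide, x = -100 to 90, top at 60 mm. Guide walls beside it x = 25 to 90 mm, inner faces 63 mm apart, tops at 78 mm, mouths flared outwards from x = 6 mm.
- stop (a point): Middle of the face of the yellow end stop at x = 90 mm of the press, 10 mm above the bed; the stop is 80 mm wide, its top at 84 mm.
- ram (a point): Point below the ram's centre (x = 55 mm of the press), 10 mm above the bed, where the badge pad's centre comes at the stop. The ram's 44 mm square rubber foot hangs 40 mm above the bed, under a blue cylinder and grey arm (x = 30 to 150 mm, up to 220 mm high) on a 60 mm wide column behind the stop. The ram does not move.
- primer_bottle: Bystander: upright bottle, radius 24 mm, 130 mm high, red cap; origin at its foot.
- tape_roll: Bystander: yellow ring lying flat, radius 45 mm, 30 mm high; origin at the centre of its underside.
- glue_jar: Bystander: jar with blue cap, radius 28 mm, 60 mm high; origin at its foot.
- screwdriver: Bystander: screwdriver lying on the bench along its x.
- done_panel: Bystander: a finished panel of the same kind lying black side up on the bench, beyond the others, 170 mm along its x; origin at its middle.

How it is judged:
By the outcome, as a careful person would: the job done as asked, in the order asked, and still so for the second after the job is handed in, with the robot touching nothing.
It also fails if it takes over 72 s, if anything falls off the work surface, if the arm or the gripper's body presses on something with over 40 N, if the wrist force passes 120 N, or if a joint passes its speed limit or range.

## Working session

There is one attempt and no reset: what is moved stays moved. The work goes in short steps, Python scripts to look and compute and a tool call to move; the robot and the scene stay as the last step left them, time stands still between calls to the robot, and variables do not carry over. Pictures are saved under pics/ and viewed, at most 10 in all, crops included, and the job is handed in when it is done.

Besides the shell and the picture viewer there is one more tool, called after "Request:" by a JSON object that holds its "op" and its "data", one argument or row to a line. send_rows: Moves the arm, as the interface text tells. Shift numbers are shares of 0.04 m and turn numbers shares of 0.1 rad, none past 1 either way. Its arguments: {"type":"object","properties":{"steps":{"type":"array"},"force":{"type":"number"}},"required":["steps"]}

```bash
mkdir -p pics; ls; python3 - <<'E'
from plant import manip
import cv2,numpy as np
for n in("top","side"):
    im=manip.capture(n); cv2.imwrite(f"pics/{n}0.png",im)
    c=manip.camera_info(n); print(n,c["fx"],c["fy"],c["cx"],c["cy"]);print(np.round(c["world_from_camera"],4))
s=manip.get_state();print(s["time"],s["eef_pos"],np.round(s["orientation"],3),manip.pinch_z,[a for a in dir(manip) if a[0]!='_'])
E
```

```text
pics
top 464.44686050907353 464.44686050907353 265.4764981690148 187.57478787707393
[[-0.0058 -0.9872  0.1591  0.4344]
 [-0.9999  0.0077  0.0113 -0.0041]
 [-0.0124 -0.1591 -0.9872  1.1918]
 [ 0.      0.      0.      1.    ]]
side 363.2764333475884 363.2764333475884 255.254899677256 198.51669974338247
[[-0.7237 -0.5226  0.4507  0.2018]
 [-0.6899  0.5311 -0.492   0.4477]
 [ 0.0177 -0.667  -0.7448  0.7326]
 [ 0.      0.      0.      1.    ]]
0.1 [0.18328333 0.57082008 0.23037464] [[-0.952  0.306 -0.001]
 [ 0.306  0.952 -0.001]
 [ 0.    -0.002 -1.   ]] 0.0187 ['MotionError', 'camera_info', 'capture', 'close_job', 'get_state', 'pinch_z']
```

View pics/top0.png

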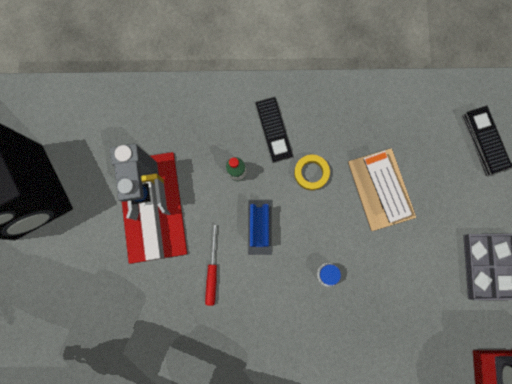

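View pics/side0.png

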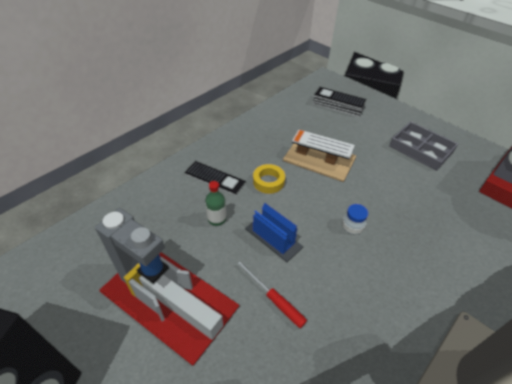

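Top view: panel at (388,187) with its orange badge end at (377,158), stand at (260,226), press around (150,205) feeding up the image, bottle (235,168), tape (312,172), jar (330,273). Side view: the same things, with the panel at (323,145), stand at (274,230) and bed at (185,305).

```bash
cat > geo.py <<'E'
import cv2,numpy as np
from plant import manip
def proj(n,uv,z):
    c=manip.camera_info(n);T=np.array(c["world_from_camera"]);uv=np.atleast_2d(uv).astype(float)
    d=np.c_[(uv[:,0]-c["cx"])/c["fx"],(uv[:,1]-c["cy"])/c["fy"],np.ones(len(uv))]@T[:3,:3].T
    o=T[:3,3];return (o+d*((z-o[2])/d[:,2])[:,None])[:,:2]
def pix(n,P):
    c=manip.camera_info(n);T=np.array(c["world_from_camera"]);p=(np.atleast_2d(P)-T[:3,3])@T[:3,:3]
    return np.c_[c["fx"]*p[:,0]/p[:,2]+c["cx"],c["fy"]*p[:,1]/p[:,2]+c["cy"]]
def blob(n,im,lo,hi,roi,z,close=1):
    h=cv2.cvtColor(im,cv2.COLOR_BGR2HSV);m=cv2.inRange(h,np.array(lo),np.array(hi));k=np.zeros_like(m)
    x0,y0,x1,y1=roi;k[y0:y1,x0:x1]=m[y0:y1,x0:x1]
    if close>1:k=cv2.morphologyEx(k,cv2.MORPH_CLOSE,np.ones((close,close)))
    cs,_=cv2.findContours(k,cv2.RETR_EXTERNAL,cv2.CHAIN_APPROX_NONE)
    if not cs:return None
    c=max(cs,key=cv2.contourArea)[:,0,:]
    w=proj(n,c,z).astype(np.float32)
    r=cv2.minAreaRect(w*1000);(cx,cy),(a,b),t=r
    if a<b:a,b,t=b,a,t+90
    t=(t+90)%180-90
    fill=np.argwhere(cv2.drawContours(np.zeros_like(k),[c[:,None]],-1,255,-1)>0)[:,::-1]
    return dict(ctr=np.round([cx,cy],1),size=np.round([a,b],1),ang=round(t,1),mean=np.round(proj(n,fill,z).mean(0)*1000,1),n=len(fill))
E
python3 - <<'E'
from geo import *
t=cv2.imread("pics/top0.png");s=cv2.imread("pics/side0.png")
def p(l,*a,**k):print(l,blob(*a,**k))
R=(345,140,420,235);S=(270,115,370,185)
p("white top","top",t,(0,0,170),(180,60,255),R,.065,7);p("white side","side",s,(0,0,170),(180,60,255),S,.065,5)
p("orange top","top",t,(5,130,130),(18,255,255),R,.065);p("orange side","side",s,(3,130,130),(18,255,255),S,.065)
p("wood top","top",t,(10,40,90),(25,140,255),R,.01,31)
p("blue top","top",t,(105,120,40),(130,255,255),(240,190,280,260),.079,9)
p("foot top","top",t,(0,0,0),(180,255,95),(235,190,285,265),.006,9)
p("red hi top","top",t,(170,120,60),(180,255,255),(110,140,195,270),.012,15);p("red lo","top",t,(0,120,60),(6,255,255),(110,140,195,270),.012,25)
p("bed top","top",t,(0,0,170),(180,50,255),(130,195,170,265),.06);p("bed side","side",s,(0,0,150),(180,50,255),(150,265,235,345),.06)
p("yellow top","top",t,(22,120,100),(35,255,255),(110,160,195,200),.084);p("yellow side","side",s,(22,120,100),(35,255,255),(110,250,200,320),.084)
p("bottle","top",t,(0,150,100),(8,255,255),(220,150,250,185),.13);p("jar","top",t,(105,120,40),(130,255,255),(310,255,350,295),.06);p("tape","top",t,(22,120,100),(35,255,255),(285,150,340,195),.03)
cv2.imwrite("pics/z1.png",np.hstack([cv2.resize(t[130:270,110:200],None,fx=4,fy=4,interpolation=2),cv2.resize(t[130:270,230:340],None,fx=4,fy=4,interpolation=2)]))
cv2.imwrite("pics/z2.png",cv2.resize(s[180:365,90:310],None,fx=3.2,fy=3.2,interpolation=2))
E
```

```text
white top {'ctr': array([ 619. , -289.8]), 'size': array([172.2,  56.1]), 'ang': 19.7, 'mean': array([ 617.1, -290.3]), 'n': 1566}
white side {'ctr': array([ 610.7, -289.5]), 'size': array([155.1,  54.6]), 'ang': 19.9, 'mean': array([ 607.6, -290.1]), 'n': 645}
orange top {'ctr': array([ 688.3, -264.6]), 'size': array([53. , 12.8]), 'ang': -70.3, 'mean': array([ 688.3, -264.7]), 'n': 111}
orange side {'ctr': array([ 687.5, -262.2]), 'size': array([47.2, 10.8]), 'ang': -67.9, 'mean': array([ 687.1, -262.2]), 'n': 40}
wood top {'ctr': array([ 619.7, -287.9]), 'size': array([192.9, 123.1]), 'ang': 16.4, 'mean': array([ 618.3, -288. ]), 'n': 3532}
blue top {'ctr': array([523.4,  24.9]), 'size': array([100.7,  43.4]), 'ang': -0.4, 'mean': array([523.2,  24.7]), 'n': 813}
foot top {'ctr': array([524.4,  14. ]), 'size': array([137.7,  82.3]), 'ang': -0.3, 'mean': array([525.1,  17.3]), 'n': 1641}
red hi top {'ctr': array([582.8, 257.9]), 'size': array([258.4,  58.6]), 'ang': 8.9, 'mean': array([585.5, 256.6]), 'n': 1280}
red lo {'ctr': array([578.2, 302.7]), 'size': array([268.5, 149.7]), '
[... 219 characters left out ...]
ze': array([160.1,  34. ]), 'ang': 8.9, 'mean': array([512. , 297.1]), 'n': 1169}
yellow top {'ctr': array([640.3, 291.9]), 'size': array([39.5, 15.6]), 'ang': -84.0, 'mean': array([640.6, 293.3]), 'n': 99}
yellow side {'ctr': array([625.5, 348.2]), 'size': array([64.8, 25.4]), 'ang': -45.2, 'mean': array([630.1, 342.1]), 'n': 143}
bottle {'ctr': array([666.7,  82.6]), 'size': array([21.2, 19.1]), 'ang': 89.5, 'mean': array([666.7,  82.8]), 'n': 76}
jar {'ctr': array([ 405.1, -144.2]), 'size': array([48. , 44.7]), 'ang': 89.7, 'mean': array([ 405.2, -144.3]), 'n': 337}
tape {'ctr': array([ 661.8, -108.7]), 'size': array([91.4, 88.4]), 'ang': -45.5, 'mean': array([ 661.6, -108.7]), 'n': 1002}
```

View pics/z1.png

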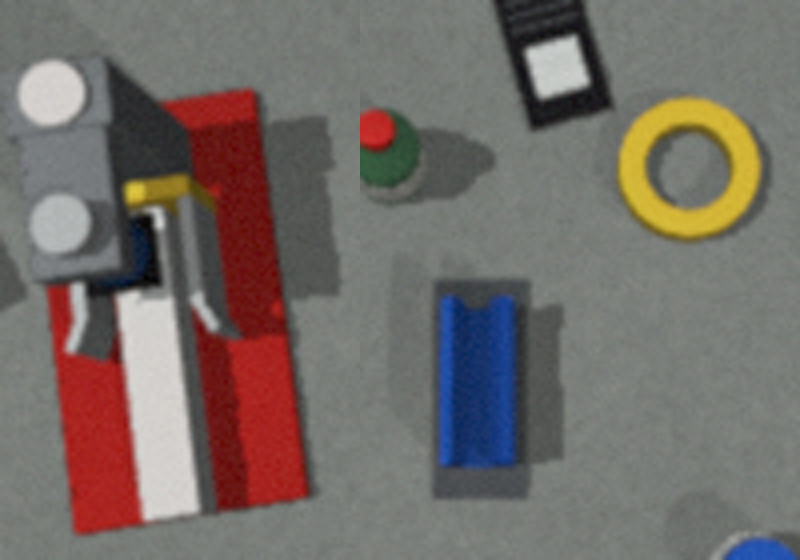

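View pics/z2.png

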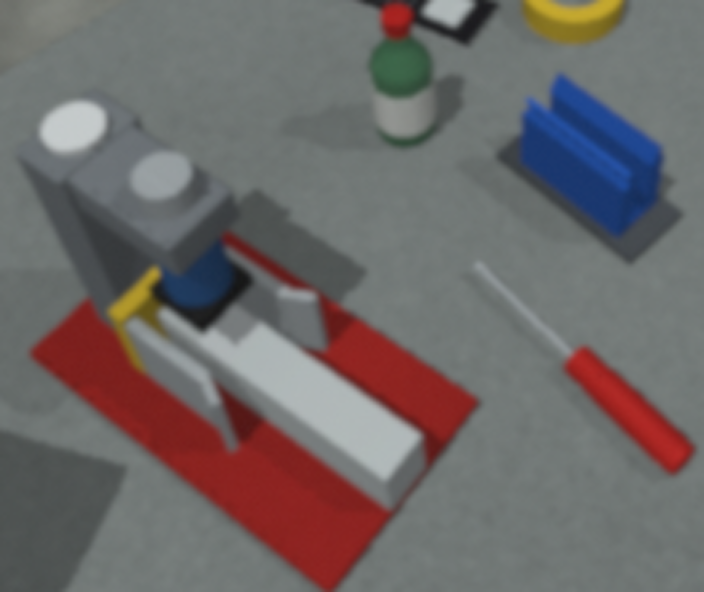

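Both views are clear: the stand's slot runs along world x at about (0.523, 0.025), the press is yawed 8.9° with its origin near (0.544, 0.298), and the panel sits at about (0.618, -0.290) with yaw 19.7°. Next I check the wrist solutions for the regrip poses.

```bash
python3 - <<'E'
import numpy as np
from scipy.spatial.transform import Rotation as Ro
def wrist(T,q1,q23):
    A=(Ro.from_euler('ZY',[q1,q23],degrees=True).inv()*Ro.from_matrix(T)*Ro.from_euler('Z',-90,degrees=True))
    return [np.round((A.as_euler('ZYZ',degrees=True))),]
st=Ro.from_euler('ZY',[67.3,92.739],degrees=True)*Ro.from_euler('ZYZ',[0,87.261,-4.893],degrees=True)*Ro.from_euler('Z',90,degrees=True)
print(st.as_matrix().round(3))
X,Y,Z=np.eye(3)
def M(y,z):return np.c_[np.cross(y,z),y,z]
for nm,zt,q1s in(("P1",Y,(-30,-20,-10)),("P2",-Y,(10,20,30))):
  for sg in(1,-1):
    for q1 in q1s:
      for q23 in(100,120,140):print(nm,sg,q1,q23,wrist(M(sg*X,zt),q1,q23)[0])
E
```

```text
[[-0.952  0.306  0.   ]
 [ 0.306  0.952 -0.   ]
 [-0.    -0.    -1.   ]]
P1 1 -30 100 [ 84. 119. -12.]
P1 1 -30 120 [ 74. 116. -34.]
P1 1 -30 140 [ 66. 109. -54.]
P1 1 -20 100 [ 86. 110. -11.]
P1 1 -20 120 [ 80. 107. -32.]
P1 1 -20 140 [ 74. 103. -52.]
P1 1 -10 100 [ 88. 100. -10.]
P1 1 -10 120 [ 85.  99. -30.]
P1 1 -10 140 [ 82.  96. -50.]
P1 -1 -30 100 [ 84. 119. 168.]
P1 -1 -30 120 [ 74. 116. 146.]
P1 -1 -30 140 [ 66. 109. 126.]
P1 -1 -20 100 [ 86. 110. 169.]
P1 -1 -20 120 [ 80. 107. 148.]
P1 -1 -20 140 [ 74. 103. 128.]
P1 -1 -10 100 [ 88. 100. 170.]
P1 -1 -10 120 [ 85.  99. 150.]
P1 -1 -10 140 [ 82.  96. 130.]
P2 1 10 100 [-88. 100.  10.]
P2 1 10 120 [-85.  99.  30.]
P2 1 10 140 [-82.  96.  50.]
P2 1 20 100 [-86. 110.  11.]
P2 1 20 120 [-80. 107.  32.]
P2 1 20 140 [-74. 103.  52.]
P2 1 30 100 [-84. 119.  12.]
P2 1 30 120 [-74. 116.  34.]
P2 1 30 140 [-66. 109.  54.]
P2 -1 10 100 [ -88.  100. -170.]
P2 -1 10 120 [ -85.   99. -150.]
P2 -1 10 140 [ -82.   96. -130.]
P2 -1 20 100 [ -86.  110. -169.]
P2 -1 20 120 [ -80.  107. -148.]
P2 -1 20 140 [ -74.  103. -128.]
P2 -1 30 100 [ -84.  119. -168.]
P2 -1 30 120 [ -74.  116. -146.]
P2 -1 30 140 [ -66.  109. -126.]
```

```bash
cat > plan.py <<'E'
import numpy as np,json
from scipy.spatial.transform import Rotation as Ro, Slerp
from plant import manip
u=lambda a:np.array(a,float)/np.linalg.norm(a)
def M(y,z):return np.c_[np.cross(u(y),u(z)),u(y),u(z)]
def cur():
    s=manip.get_state();return np.array(s["eef_pos"]),np.array(s["orientation"])
def rows(P,R,wps,g,start=None):
    """wps: (pos,R,n rows); prints rows of 5 per call, following rounded numbers"""
    out=[];P=P.copy();R=R.copy()
    for p,Rt,n in wps:
        for i in range(n):
            k=n-i;rv=Ro.from_matrix(R.T@Rt).as_rotvec()/k
            t=np.round(rv/.1,2);d=np.round(R.T@((np.array(p)-P)/k)/.04,2)
            assert abs(t).max()<=1 and abs(d).max()<=1,(t,d)
            P=P+R@d*.04;R=R@Ro.from_rotvec(t*.1).as_matrix()
            out.append([*map(float,t),*map(float,d),g])
    while len(out)%5:out.append([0,0,0,0,0,0,g])
    for i in range(0,len(out),5):print(json.dumps(out[i:i+5]).replace(" ","").replace("-0.0,","0,").replace("0.0,","0,"))
    print("end",P.round(4),R.round(3).tolist());return P,R
a=np.radians(19.7);px=np.array([np.cos(a),np.sin(a),0]);py=np.array([-np.sin(a),np.cos(a),0]);Zv=np.array([0,0,1.])
f=np.radians(20);z1=-np.cos(f)*Zv+np.sin(f)*px;R1=M(py,z1)
G1=np.array([.618,-.290,.060])-.045*px
E
python3 - <<'E'
from plan import *
P,R=cur()
pre=G1+.022*z1-.09*z1
print(pre,G1+.022*z1)
Rm=Ro.from_matrix(R)
Rmid=(Rm*Ro.from_rotvec(.35*Ro.from_matrix(R.T@R1).as_rotvec())).as_matrix()
rows(P,R,[([.40,.10,.22],Rmid,15),(pre,R1,15)],1)
E
```

```text
[ 0.5537377  -0.31300924  0.1238991 ] [ 0.58271787 -0.30263283  0.03932676]
[[-0.03,-0.08,-0.15,-0.58,-0.64,0.02,1],[-0.03,-0.08,-0.15,-0.57,-0.65,0.02,1],[-0.03,-0.08,-0.15,-0.56,-0.65,0.02,1],[-0.03,-0.08,-0.15,-0.56,-0.66,0.03,1],[-0.03,-0.08,-0.15,-0.54,-0.67,0.03,1]]
[[-0.03,-0.08,-0.15,-0.53,-0.68,0.03,1],[-0.03,-0.08,-0.15,-0.52,-0.69,0.03,1],[-0.02,-0.08,-0.15,-0.51,-0.69,0.04,1],[-0.03,-0.08,-0.15,-0.5,-0.7,0.04,1],[-0.02,-0.08,-0.15,-0.49,-0.71,0.04,1]]
[[-0.03,-0.08,-0.15,-0.48,-0.72,0.04,1],[-0.02,-0.07,-0.15,-0.47,-0.73,0.04,1],[-0.03,-0.08,-0.16,-0.46,-0.73,0.05,1],[-0.02,-0.07,-0.15,-0.45,-0.74,0.04,1],[-0.03,-0.08,-0.16,-0.45,-0.74,0.05,1]]
[[-0.05,-0.15,-0.28,-0.29,-0.67,0.18,1],[-0.05,-0.15,-0.28,-0.27,-0.68,0.18,1],[-0.05,-0.15,-0.28,-0.25,-0.69,0.18,1],[-0.05,-0.14,-0.28,-0.23,-0.69,0.18,1],[-0.05,-0.15,-0.28,-0.2,-0.7,0.18,1]]
[[-0.05,-0.14,-0.28,-0.18,-0.71,0.18,1],[-0.05,-0.15,-0.28,-0.16,-0.71,0.18,1],[-0.05,-0.14,-0.28,-0.14,-0.72,0.18,1],[-0.05,-0.15,-0.28,-0.11,-0.72,0.18,1],[-0.05,-0.14,-0.28,-0.09,-0.73,0.17,1]]
[[-0.05,-0.15,-0.28,-0.07,-0.73,0.17,1],[-0.05,-0.14,-0.28,-0.05,-0.73,0.17,1],[-0.05,-0.15,-0.28,-0.02,-0.73,0.17,1],[-0.05,-0.14,-0.28,0,-0.73,0.16,1],[-0.05,-0.15,-0.29,0.02,-0.74,0.16,1]]
end [ 0.5538 -0.3132  0.1238] [[-0.885, -0.337, 0.322], [-0.317, 0.941, 0.115], [-0.342, -0.0, -0.94]]
```

Request:
{"op": "send_rows", "data": {
  "steps": [
    [-0.03,-0.08,-0.15,-0.56,-0.65,0.02,1],
    [-0.03,-0.08,-0.15,-0.56,-0.65,0.02,1],
    [-0.03,-0.08,-0.15,-0.56,-0.65,0.02,1],
    [-0.03,-0.08,-0.15,-0.56,-0.65,0.03,1],
    [-0.03,-0.08,-0.15,-0.55,-0.67,0.03,1]
  ]
}}

```text
time: 0.72
eef_pos: [0.2547, 0.4135, 0.227]
orientation: [[-0.972, 0.233, 0.042], [0.233, 0.972, 0.003], [-0.041, 0.013, -0.999]]
ft_force: [-0.6, -0.2, 0.5]
finger_gap: 0.0854
grasp_force: 0.0
```

Request:
{"op": "send_rows", "data": {
  "steps": [
    [-0.03,-0.08,-0.15,-0.53,-0.68,0.03,1],
    [-0.03,-0.08,-0.15,-0.52,-0.69,0.03,1],
    [-0.02,-0.08,-0.15,-0.51,-0.69,0.04,1],
    [-0.03,-0.08,-0.15,-0.5,-0.7,0.04,1],
    [-0.02,-0.08,-0.15,-0.49,-0.71,0.04,1]
  ]
}}

```text
time: 1.35
eef_pos: [0.3265, 0.2569, 0.2233]
orientation: [[-0.984, 0.158, 0.084], [0.16, 0.987, 0.008], [-0.082, 0.022, -0.996]]
ft_force: [0.7, -0.1, -0.2]
finger_gap: 0.085
grasp_force: 0.0
```

Request:
{"op": "send_rows", "data": {
  "steps": [
    [-0.03,-0.08,-0.15,-0.48,-0.72,0.04,1],
    [-0.02,-0.07,-0.15,-0.47,-0.73,0.04,1],
    [-0.03,-0.08,-0.16,-0.46,-0.73,0.05,1],
    [-0.02,-0.07,-0.15,-0.45,-0.74,0.04,1],
    [-0.03,-0.08,-0.16,-0.45,-0.74,0.05,1]
  ]
}}

```text
time: 1.98
eef_pos: [0.3997, 0.0998, 0.2201]
orientation: [[-0.989, 0.081, 0.123], [0.084, 0.996, 0.017], [-0.121, 0.027, -0.992]]
ft_force: [0.6, 0.2, 0.4]
finger_gap: 0.0858
grasp_force: 0.0
```

```bash
cat >> plan.py <<'E'
def log():
    s=manip.get_state();open("log.txt","a").write(json.dumps([list(map(float,s["q"])),list(map(float,s["eef_pos"])),np.array(s["orientation"]).tolist()])+"\n")
    print("t",s["time"],"q",np.round(s["q"],1),"p",np.round(s["eef_pos"],4),"gap",s["finger_gap"],"gf",s["grasp_force"],"F",np.round(s["ft_force"],1));print(np.round(s["orientation"],3).tolist())
E
python3 -c "from plan import *;log()"
```

```text
t 1.975 q [ 6.800e+00 -3.120e+01  1.202e+02  1.000e-01  8.390e+01 -7.850e+01] p [0.3997 0.0998 0.2201] gap 0.08577565660668579 gf 0.0 F [0.6 0.2 0.4]
[[-0.989, 0.081, 0.123], [0.084, 0.996, 0.017], [-0.121, 0.027, -0.992]]
```

Request:
{"op": "send_rows", "data": {
  "steps": [
    [-0.05,-0.15,-0.28,-0.29,-0.67,0.18,1],
    [-0.05,-0.15,-0.28,-0.27,-0.68,0.18,1],
    [-0.05,-0.15,-0.28,-0.25,-0.69,0.18,1],
    [-0.05,-0.14,-0.28,-0.23,-0.69,0.18,1],
    [-0.05,-0.15,-0.28,-0.2,-0.7,0.18,1]
  ]
}}

```text
time: 2.6
eef_pos: [0.4507, -0.0378, 0.1878]
orientation: [[-0.979, -0.061, 0.197], [-0.054, 0.998, 0.041], [-0.199, 0.029, -0.98]]
ft_force: [0.8, 0.2, 0.0]
finger_gap: 0.0851
grasp_force: 0.0
```

Request:
{"op": "send_rows", "data": {
  "steps": [
    [-0.05,-0.14,-0.28,-0.18,-0.71,0.18,1],
    [-0.05,-0.15,-0.28,-0.16,-0.71,0.18,1],
    [-0.05,-0.14,-0.28,-0.14,-0.72,0.18,1],
    [-0.05,-0.15,-0.28,-0.11,-0.72,0.18,1],
    [-0.05,-0.14,-0.28,-0.09,-0.73,0.17,1]
  ]
}}

```text
time: 3.22
eef_pos: [0.5017, -0.1756, 0.1553]
orientation: [[-0.944, -0.202, 0.262], [-0.188, 0.979, 0.075], [-0.272, 0.021, -0.962]]
ft_force: [0.5, 0.2, 0.3]
finger_gap: 0.0856
grasp_force: 0.0
```

Request:
{"op": "send_rows", "data": {
  "steps": [
    [-0.05,-0.15,-0.28,-0.07,-0.73,0.17,1],
    [-0.05,-0.14,-0.28,-0.05,-0.73,0.17,1],
    [-0.05,-0.15,-0.28,-0.02,-0.73,0.17,1],
    [-0.05,-0.14,-0.28,0,-0.73,0.16,1],
    [-0.05,-0.15,-0.29,0.02,-0.74,0.16,1]
  ]
}}

```text
time: 3.85
eef_pos: [0.5712, -0.292, 0.1316]
orientation: [[-0.912, -0.29, 0.29], [-0.279, 0.957, 0.081], [-0.301, -0.007, -0.953]]
ft_force: [-0.0, 0.0, 0.3]
finger_gap: 0.0856
grasp_force: 0.0
```

```bash
python3 - <<'E'
from plan import *
log();P,R=cur()
import cv2
cv2.imwrite("pics/top1.png",manip.capture("top"))
rows(P,R,[(G1+.022*z1,R1,5)],1)
# orientation model check, q4 sign
q=np.array(manip.get_state()["q"])
for s in(1,-1):print(s,(Ro.from_euler('ZY',[q[0],q[1]+q[2]],degrees=True)*Ro.from_euler('ZYZ',[s*q[3],q[4],q[5]],degrees=True)*Ro.from_euler('Z',90,degrees=True)).as_matrix().round(3).tolist())
E
```

```text
t 3.85 q [ -39.9    7.1   98.2   15.9   65.4 -152.2] p [ 0.5712 -0.292   0.1316] gap 0.08560179580336401 gf 0.0 F [-0.   0.   0.3]
[[-0.912, -0.29, 0.29], [-0.279, 0.957, 0.081], [-0.301, -0.007, -0.953]]
[[-0.04,-0.09,-0.09,0.1,-0.06,0.45,1],[-0.05,-0.09,-0.09,0.11,-0.07,0.45,1],[-0.04,-0.08,-0.09,0.11,-0.07,0.45,1],[-0.05,-0.09,-0.09,0.11,-0.07,0.45,1],[-0.04,-0.08,-0.08,0.12,-0.06,0.45,1]]
end [ 0.5828 -0.3025  0.0393] [[-0.885, -0.337, 0.322], [-0.316, 0.942, 0.115], [-0.342, -0.0, -0.94]]
1 [[-0.911, -0.29, 0.292], [-0.279, 0.957, 0.079], [-0.302, -0.009, -0.953]]
-1 [[-0.882, -0.47, -0.026], [-0.442, 0.845, -0.301], [0.164, -0.254, -0.953]]
```

```bash
sed -i 's/^f=np.radians(20)/f=np.radians(0)/' plan.py; cat > kin.py <<'E'
import numpy as np,json
from scipy.optimize import least_squares
from scipy.spatial.transform import Rotation as Ro
E=lambda s,a:Ro.from_euler(s,a,degrees=True).as_matrix()
def fk(q,k):
    A=E('Z',[q[0]])[0] if 0 else E('Z',q[0]);B=A@E('Y',q[1]);C=A@E('Y',q[1]+q[2])
    R=C@E('ZYZ',[q[3],q[4],q[5]])@E('Z',90)
    return A@[k[0],k[1],k[2]]+B@[0,0,k[3]]+C@[k[4],0,k[5]]+R[:,2]*k[6],R
D=[json.loads(l) for l in open("log.txt")]+[[[67.3,7.471,85.268,0,87.261,-4.893],[.18328,.57082,.23037],None]]
k=least_squares(lambda k:np.r_[np.concatenate([fk(q,k)[0]-p for q,p,_ in D])*1000,(k-[0,.05,.35,.35,0,.35,.25])*.1],[0,.05,.35,.35,0,.35,.25]).x
LIM=np.array([[-169.43,169.43],[-51.17,129.36],[1.28,143.12],[-76.62,256.62],[0,156.53],[-152.29,152.29]])
def ik(P,R,q0,free=False):
    def r(q):
        p,Q=fk(q,k);return np.r_[(p-P)*10,Ro.from_matrix(Q.T@R).as_rotvec()*2]
    s=least_squares(r,np.clip(q0,LIM[:,0]+.1,LIM[:,1]-.1),bounds=(LIM[:,0],LIM[:,1]),x_scale=20.)
    return np.round(s.x,1),round(float(np.linalg.norm(s.fun)),4)
if __name__=="__main__":
    print(k.round(4),[((fk(q,k)[0]-p)*1000).round(1).tolist() for q,p,_ in D])
E
python3 kin.py; python3 - <<'E'
from plan import *; from kin import ik
q=[-32,7,98,0,75,-142]
print("cradle",ik(G1-.022*Zv,R1,q))
S=np.array([.523,.025,.142]);X,Y,_=np.eye(3)
for tl in(0,10):
    t=np.radians(tl);z=u(Y*np.cos(t)-Zv*np.sin(t));print("P1",tl,[ik(S+[0,0,h]+.022*z,M(X,z),[-25,10,110,80,107,-32]) for h in(0,.09)])
for tl in(0,10,20,30,40):
    t=np.radians(tl);z=u(-Y*np.cos(t)-Zv*np.sin(t))
    for sg in(1,-1):print("P2",tl,sg,ik(S+.022*z,M(sg*X,z),[25,10,110,-70,107,32*sg if sg>0 else -130]))
E
```

```text
[0.0013 0.0512 0.3164 0.3678 0.0592 0.5515 0.3647] [[0.1, 0.0, -0.4], [-0.0, -0.0, -0.1], [-0.0, -0.1, 0.5]]
cradle (array([ -32.4,   24.4,   86. ,    0. ,   69.5, -142.1]), 0.0)
P1 0 [(array([-36.1,  45.3,  89.8,  62.7, 114.5, -51.2]), 0.0), (array([-36.1,  34.9,  93.1,  65.8, 117.7, -44. ]), 0.0)]
P1 10 [(array([-35.7,  38. ,  92.7,  57.7, 108.8, -49.4]), 0.0), (array([-35.7,  28.3,  94.5,  60.2, 112.9, -42.2]), 0.0)]
P2 0 1 (array([ 30.5,  48.1,  85. , -68.1, 111.8,  47.4]), 0.0)
P2 0 -1 (array([  30.5,   48.1,   85. ,  -68.1,  111.8, -132.6]), 0.0)
P2 10 1 (array([ 30.1,  41. ,  88. , -62.4, 106. ,  45.6]), 0.0)
P2 10 -1 (array([  30.1,   41. ,   88. ,  -62.4,  106. , -134.4]), 0.0)
P2 20 1 (array([ 28.9,  33.8,  90.9, -56.7, 100.3,  43. ]), 0.0)
P2 20 -1 (array([  28.9,   33.8,   90.9,  -56.7,  100.3, -137. ]), 0.0)
P2 30 1 (array([ 26.8,  26.8,  93.8, -50.8,  94.7,  39.5]), 0.0)
P2 30 -1 (array([  26.8,   26.8,   93.8,  -50.8,   94.7, -140.5]), 0.0)
P2 40 1 (array([ 23.9,  20.1,  96.5, -44.5,  89.4,  35.1]), 0.0)
P2 40 -1 (array([  23.9,   20.1,   96.5,  -44.5,   89.4, -144.9]), 0.0)
```

```bash
python3 - <<'E'
from plan import *
P,R=cur()
P,R=rows(P,R,[(G1-.022*Zv+.07*Zv,R1,5)],1)
rows(P,R,[(G1-.022*Zv,R1,5)],1)
E
```

```text
[[-0.03,0.61,-0.1,0.04,-0.06,0.11,1],[-0.03,0.61,-0.09,0.03,-0.06,0.12,1],[-0.04,0.62,-0.1,0.03,-0.06,0.12,1],[-0.03,0.61,-0.09,0.02,-0.06,0.12,1],[-0.04,0.62,-0.1,0.01,-0.05,0.11,1]]
end [ 0.5757 -0.3051  0.1081] [[-0.941, -0.337, -0.0], [-0.337, 0.941, 0.0], [0.0, 0.0, -1.0]]
[[0,0,0,0,0,0.35,1],[0,0,0,0,0,0.35,1],[0,0,0,0,0,0.35,1],[0,0,0,0,0,0.35,1],[0,0,0,0,0,0.35,1]]
end [ 0.5756 -0.305   0.0381] [[-0.941, -0.337, -0.0], [-0.337, 0.941, 0.0], [0.0, 0.0, -1.0]]
```

Request:
{"op": "send_rows", "data": {
  "steps": [
    [-0.03,0.61,-0.1,0.04,-0.06,0.11,1],
    [-0.03,0.61,-0.09,0.03,-0.06,0.12,1],
    [-0.04,0.62,-0.1,0.03,-0.06,0.12,1],
    [-0.03,0.61,-0.09,0.02,-0.06,0.12,1],
    [-0.04,0.62,-0.1,0.01,-0.05,0.11,1]
  ]
}}

```text
time: 4.53
eef_pos: [0.5736, -0.3026, 0.1082]
orientation: [[-0.941, -0.338, -0.003], [-0.338, 0.941, 0.002], [0.003, 0.003, -1.0]]
ft_force: [-0.6, 0.4, 0.9]
finger_gap: 0.0854
grasp_force: 0.0
```

Request:
{"op": "send_rows", "data": {
  "steps": [
    [0,0,0,0,0,0,1],
    [0,0,0,0,0,0,1],
    [0,0,0,0,0,0,1],
    [0,0,0,0,0,0,1],
    [0,0,0,0,0,0,1]
  ]
}}

```text
time: 5.15
eef_pos: [0.5739, -0.3029, 0.109]
orientation: [[-0.941, -0.338, -0.0], [-0.338, 0.941, 0.002], [-0.0, 0.002, -1.0]]
ft_force: [0.5, -0.0, 0.4]
finger_gap: 0.0852
grasp_force: 0.0
```

```bash
python3 - <<'E'
from plan import *
import cv2
log();P,R=cur();rows(P,R,[(G1-.022*Zv,R1,5)],1)
t=manip.capture("top");s=manip.capture("side")
cv2.imwrite("pics/g1.png",np.hstack([cv2.resize(t[135:245,335:435],None,fx=4,fy=4),cv2.resize(s[95:205,265:365],None,fx=4,fy=4)]))
E
```

```text
t 5.15 q [-3.240e+01  1.970e+01  8.410e+01  1.000e-01  7.630e+01 -1.421e+02] p [ 0.5739 -0.3029  0.109 ] gap 0.08521233285916106 gf 0.0 F [ 0.5 -0.   0.4]
[[-0.941, -0.338, -0.0], [-0.338, 0.941, 0.002], [-0.0, 0.002, -1.0]]
[[0,0,0,0,-0.01,0.35,1],[0,0,0,-0.01,-0.02,0.36,1],[0.01,0,0,0,-0.01,0.35,1],[0,0,0,-0.01,-0.01,0.36,1],[0.01,0,0.01,0,-0.02,0.35,1]]
end [ 0.5756 -0.3052  0.0382] [[-0.942, -0.337, 0.0], [-0.337, 0.942, -0.0], [-0.0, -0.0, -1.0]]
```

View pics/g1.png

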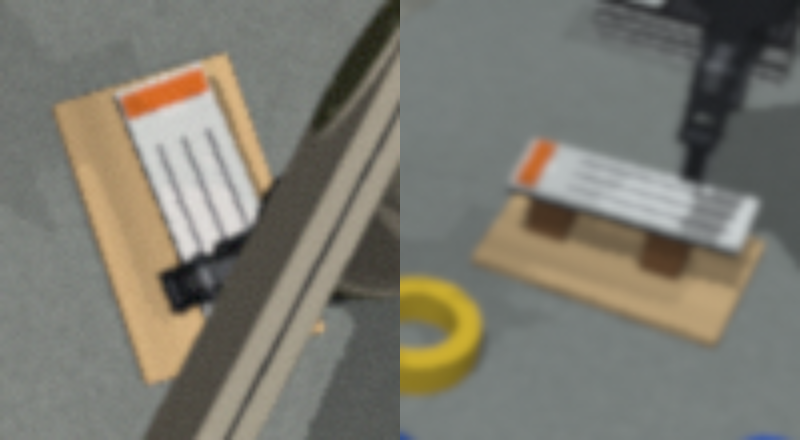

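The crop shows the open fingers straddling the panel near its tail, with the left finger at about (378,207) in the full image. Descend and grip.

Request:
{"op": "send_rows", "data": {
  "steps": [
    [0,0,0,0,-0.01,0.35,1],
    [0,0,0,-0.01,-0.02,0.36,1],
    [0.01,0,0,0,-0.01,0.35,1],
    [0,0,0,-0.01,-0.01,0.36,1],
    [0.01,0,0,0,-0.02,0.35,1]
  ]
}}

```text
time: 5.88
eef_pos: [0.5756, -0.3049, 0.0365]
orientation: [[-0.941, -0.338, -0.0], [-0.338, 0.941, 0.0], [0.0, 0.0, -1.0]]
ft_force: [-0.0, -0.1, -0.7]
finger_gap: 0.0855
grasp_force: 0.0
```

Request:
{"op": "send_rows", "data": {
  "steps": [
    [0,0,0,0,0,0,0.5],
    [0,0,0,0,0,0,0.3],
    [0,0,0,0,0,0,0.2],
    [0,0,0,0,0,0,0],
    [0,0,0,0,0,0,0]
  ],
  "force": 60
}}

```text
time: 6.5
eef_pos: [0.5759, -0.3052, 0.0383]
orientation: [[-0.941, -0.338, 0.001], [-0.338, 0.941, -0.001], [-0.0, -0.001, -1.0]]
ft_force: [0.4, -0.0, 1.0]
finger_gap: 0.0552
grasp_force: 63.4
```

Request:
{"op": "send_rows", "data": {
  "steps": [
    [0,0,0,0,0,0,0],
    [0,0,0,0,0,-0.25,0],
    [0,0,0,0,0,-0.5,0],
    [0,0,0,0,0,-0.75,0],
    [0,0,0,0,0,-0.5,0]
  ]
}}

```text
time: 7.12
eef_pos: [0.5767, -0.3057, 0.1213]
orientation: [[-0.941, -0.338, 0.003], [-0.338, 0.941, -0.002], [-0.002, -0.003, -1.0]]
ft_force: [-0.7, -0.8, 0.2]
finger_gap: 0.0548
grasp_force: 63.4
```

```bash
python3 - <<'E'
from plan import *;from geo import *
log()
t=manip.capture("top");s=manip.capture("side");cv2.imwrite("pics/t2.png",t);cv2.imwrite("pics/s2.png",s)
for z in(.1,.145):print(blob("top",t,(5,130,130),(18,255,255),(345,120,420,235),z),blob("side",s,(3,130,130),(18,255,255),(260,60,370,185),z))
E
```

```text
t 7.125 q [ -32.4   19.4   83.1   -0.    77.3 -142.2] p [ 0.5767 -0.3057  0.1213] gap 0.054752085987725393 gf 63.36346507072449 F [-0.7 -0.8  0.2]
[[-0.941, -0.338, 0.003], [-0.338, 0.941, -0.002], [-0.002, -0.003, -1.0]]
{'ctr': array([ 701.2, -276.6]), 'size': array([55.1, 13.9]), 'ang': -69.7, 'mean': array([ 701.1, -276.8]), 'n': 130} {'ctr': array([ 733. , -328.3]), 'size': array([53.3, 12. ]), 'ang': -69.5, 'mean': array([ 732.9, -327.6]), 'n': 43}
{'ctr': array([ 690.2, -265.4]), 'size': array([52.8, 13.4]), 'ang': -69.7, 'mean': array([ 690.1, -265.5]), 'n': 130} {'ctr': array([ 695.3, -273.1]), 'size': array([49.5, 11.2]), 'ang': -69.5, 'mean': array([ 695.1, -272.4]), 'n': 43}
```

```bash
python3 kin.py; cat >> plan.py <<'E'
S=np.array([.523,.025,.142]);X,Y,_=np.eye(3)
def chk(P,R,wps,q0,L,side=-1):
    "IK along the path and heights of the panel ends; L: lengths along the panel from grasp to its ends, in tool -x axis"
    from kin import ik
    q=q0;mx=0
    for p,Rt,n in wps:
        S_=Slerp([0,1],Ro.from_matrix([R,Rt]));p=np.array(p)
        for i in range(1,n+1):
            Pi=P+(p-P)*i/n;Ri=S_([i/n]).as_matrix()[0];q2,e=ik(Pi,Ri,q);mx=max(mx,abs(q2-q).max());q=q2
            if i%4==0 or i==n:
                g=Pi-.022*Ri[:,2];print(i,q,e,"ends",[(g+side*Ri[:,0]*l).round(3).tolist() for l in L])
        P,R=p,Rt
    print("max joint step",mx)
E
python3 - <<'E'
from plan import *
P,R=cur();q=np.array(manip.get_state()["q"])
RS=M(X,Y);sl=Slerp([0,1],Ro.from_matrix([R,RS]));A=sl([.25]).as_matrix()[0]
w=[([.55,-.25,.25],A,7),(S+[0,.022,.095],RS,18)]
chk(P,R,w,q,[.13,-.04]);rows(P,R,w,0)
E
```

```text
[0.0017 0.0512 0.3153 0.368  0.0587 0.5513 0.3643] [[0.0, 0.0, -0.4], [0.1, -0.2, -0.1], [-0.0, 0.1, -0.0], [-0.1, 0.1, -0.1], [-0.0, 0.0, 0.5]]
4 [ -32.    26.2   67.8    2.3  100.1 -129.6] 0.0 ends [[0.693, -0.258, 0.196], [0.527, -0.284, 0.223]]
7 [ -32.7   31.9   57.     6.1  115.5 -119.7] 0.0 ends [[0.68, -0.254, 0.23], [0.518, -0.258, 0.282]]
4 [ -32.5   39.4   52.8   17.   126.2 -100.5] 0.0 ends [[0.662, -0.212, 0.194], [0.519, -0.191, 0.285]]
8 [-33.4  42.3  57.   31.7 130.1 -80.2] 0.0 ends [[0.63, -0.16, 0.159], [0.521, -0.127, 0.286]]
12 [-34.7  41.1  68.3  46.5 127.8 -62.4] 0.0 ends [[0.589, -0.095, 0.131], [0.523, -0.065, 0.284]]
16 [-35.8  37.   84.4  59.7 121.7 -48.9] 0.0 ends [[0.545, -0.018, 0.112], [0.523, -0.005, 0.28]]
18 [-36.   34.2  93.4  66.1 117.8 -43.6] 0.0 ends [[0.523, 0.025, 0.107], [0.523, 0.025, 0.277]]
max joint step 5.898892280245093
[[-0.52,0.37,0.52,0.02,0.22,-0.46,0],[-0.52,0.37,0.52,0.05,0.24,-0.44,0],[-0.52,0.37,0.52,0.08,0.26,-0.43,0],[-0.52,0.37,0.52,0.11,0.28,-0.41,0],[-0.52,0.37,0.52,0.14,0.29,-0.39,0]]
[[-0.53,0.37,0.52,0.17,0.3,-0.37,0],[-0.52,0.36,0.53,0.21,0.32,-0.34,0],[-0.61,0.43,0.61,0.02,0.38,0.15,0],[-0.61,0.43,0.61,0.04,0.37,0.18,0],[-0.61,0.43,0.61,0.05,0.36,0.2,0]]
[[-0.61,0.43,0.61,0.06,0.34,0.23,0],[-0.61,0.43,0.61,0.07,0.32,0.25,0],[-0.61,0.43,0.61,0.08,0.3,0.27,0],[-0.61,0.43,0.61,0.09,0.28,0.29,0],[-0.61,0.43,0.61,0.09,0.26,0.31,0]]
[[-0.61,0.43,0.61,0.09,0.23,0.33,0],[-0.61,0.43,0.61,0.09,0.21,0.35,0],[-0.61,0.43,0.61,0.09,0.18,0.37,0],[-0.6,0.43,0.61,0.08,0.15,0.38,0],[-0.61,0.43,0.61,0.07,0.12,0.39,0]]
[[-0.6,0.43,0.61,0.06,0.09,0.4,0],[-0.61,0.43,0.61,0.05,0.07,0.41,0],[-0.6,0.43,0.6,0.04,0.04,0.41,0],[-0.61,0.43,0.61,0.03,0.01,0.41,0],[-0.6,0.44,0.61,0,-0.01,0.42,0]]
end [0.523  0.0471 0.2369] [[0.0, 1.0, -0.0], [-0.0, 0.0, 1.0], [1.0, -0.0, 0.0]]
```

Request:
{"op": "send_rows", "data": {
  "steps": [
    [-0.52,0.37,0.52,0.02,0.22,-0.46,0],
    [-0.52,0.37,0.52,0.05,0.24,-0.44,0],
    [-0.52,0.37,0.52,0.08,0.26,-0.43,0],
    [-0.52,0.37,0.52,0.11,0.28,-0.41,0],
    [-0.52,0.37,0.52,0.14,0.29,-0.39,0]
  ]
}}

```text
time: 7.85
eef_pos: [0.5564, -0.2646, 0.2089]
orientation: [[-0.971, -0.053, -0.234], [-0.104, 0.972, 0.212], [0.216, 0.231, -0.949]]
ft_force: [0.6, 0.2, -1.9]
finger_gap: 0.0549
grasp_force: 63.5
```

Request:
{"op": "send_rows", "data": {
  "steps": [
    [-0.53,0.37,0.52,0.17,0.3,-0.37,0],
    [-0.52,0.36,0.53,0.21,0.32,-0.34,0],
    [-0.61,0.43,0.61,0.02,0.38,0.15,0],
    [-0.61,0.43,0.61,0.04,0.37,0.18,0],
    [-0.61,0.43,0.61,0.05,0.36,0.2,0]
  ]
}}

```text
time: 8.48
eef_pos: [0.5439, -0.1992, 0.2427]
orientation: [[-0.87, 0.308, -0.386], [0.095, 0.871, 0.482], [0.484, 0.382, -0.787]]
ft_force: [-0.5, -1.1, -1.2]
finger_gap: 0.055
grasp_force: 63.6
```

Request:
{"op": "send_rows", "data": {
  "steps": [
    [-0.61,0.43,0.61,0.06,0.34,0.23,0],
    [-0.61,0.43,0.61,0.07,0.32,0.25,0],
    [-0.61,0.43,0.61,0.08,0.3,0.27,0],
    [-0.61,0.43,0.61,0.09,0.28,0.29,0],
    [-0.61,0.43,0.61,0.09,0.26,0.31,0]
  ]
}}

```text
time: 9.1
eef_pos: [0.5366, -0.1169, 0.2392]
orientation: [[-0.633, 0.664, -0.399], [0.194, 0.635, 0.748], [0.75, 0.395, -0.531]]
ft_force: [0.2, -0.5, -0.8]
finger_gap: 0.0551
grasp_force: 63.6
```

Request:
{"op": "send_rows", "data": {
  "steps": [
    [-0.61,0.43,0.61,0.09,0.23,0.33,0],
    [-0.61,0.43,0.61,0.09,0.21,0.35,0],
    [-0.61,0.43,0.61,0.09,0.18,0.37,0],
    [-0.6,0.43,0.61,0.08,0.15,0.38,0],
    [-0.61,0.43,0.61,0.07,0.12,0.39,0]
  ]
}}

```text
time: 9.72
eef_pos: [0.5291, -0.034, 0.2358]
orientation: [[-0.315, 0.913, -0.259], [0.159, 0.319, 0.934], [0.936, 0.253, -0.245]]
ft_force: [-0.7, 0.8, -1.3]
finger_gap: 0.0546
grasp_force: 63.6
```

Request:
{"op": "send_rows", "data": {
  "steps": [
    [-0.6,0.43,0.61,0.06,0.09,0.4,0],
    [-0.61,0.43,0.61,0.05,0.07,0.41,0],
    [-0.6,0.43,0.6,0.04,0.04,0.41,0],
    [-0.61,0.43,0.61,0.03,0.01,0.41,0],
    [-0.6,0.44,0.61,0,-0.01,0.42,0]
  ]
}}

```text
time: 10.35
eef_pos: [0.5215, 0.0486, 0.2331]
orientation: [[0.01, 1.0, 0.003], [-0.005, -0.003, 1.0], [1.0, -0.01, 0.005]]
ft_force: [-0.8, 0.2, -0.8]
finger_gap: 0.0549
grasp_force: 63.6
```

Request:
{"op": "send_rows", "data": {
  "steps": [
    [0,0,0,0,0,0,0],
    [0,0,0,0,0,0,0],
    [0,0,0,0,0,0,0],
    [0,0,0,0,0,0,0],
    [0,0,0,0,0,0,0]
  ]
}}

```text
time: 10.98
eef_pos: [0.5218, 0.0478, 0.234]
orientation: [[0.005, 1.0, -0.0], [-0.003, 0.0, 1.0], [1.0, -0.005, 0.003]]
ft_force: [-0.5, 0.3, -1.0]
finger_gap: 0.0551
grasp_force: 63.6
```

```bash
python3 - <<'E'
from plan import *;from geo import *
log();P,R=cur()
t=manip.capture("top");s=manip.capture("side")
# predicted panel corners drawn
g=P-.022*R[:,2];C=[g-R[:,0]*l+R[:,1]*w+R[:,2]*d for d in(-.005,.005) for l,w in((.13,.028),(.13,-.028),(-.04,-.028),(-.04,.028))]
o=[]
for n,im,(x0,y0,x1,y1) in(("top",t,(215,175,305,275)),("side",s,(220,130,320,260))):
    k=4;im=cv2.resize(im[y0:y1,x0:x1],None,fx=k,fy=k,interpolation=2)
    for j,p in enumerate((pix(n,C)-[x0,y0]+.5)*k):cv2.circle(im,tuple(int(v) for v in p),2,(0,255,255) if j<4 else (255,0,255),-1)
    o.append(cv2.copyMakeBorder(im,0,540-im.shape[0],0,0,0))
cv2.imwrite("pics/h1.png",np.hstack(o))
E
```

```text
t 10.975 q [-36.1  34.7  93.3  66.  117.8 -43.6] p [0.5218 0.0478 0.234 ] gap 0.05508487270138085 gf 63.57529163360596 F [-0.5  0.3 -1. ]
[[0.005, 1.0, -0.0], [-0.003, 0.0, 1.0], [1.0, -0.005, 0.003]]
```

View pics/h1.png

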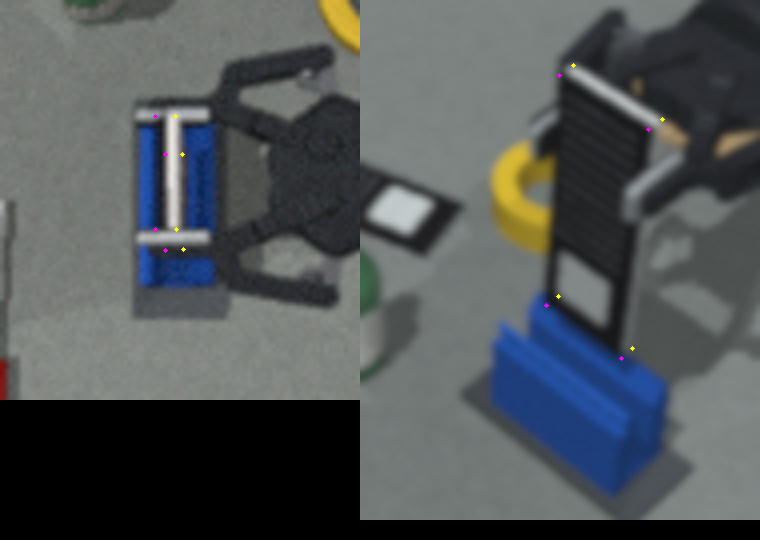

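Top view: the panel's end shows as a white strip at crop x 168–181, about 2 px to the -y side of my prediction. Side view: the black front and badge pad face the camera, badge end down. I measure the offset numerically.

```bash
python3 - <<'E'
from geo import *
t=manip.capture("top");s=manip.capture("side")
print("strip",blob("top",t,(0,0,170),(180,60,255),(254,206,263,232),.274))
h=s[190:225,268:300]
print("badge",blob("side",s,(0,0,105),(180,60,200),(267,188,297,215),.139))
# blue walls: edge columns per row in the top view near ends of the stand, beyond the panel
hsv=cv2.cvtColor(t,cv2.COLOR_BGR2HSV)
m=cv2.inRange(hsv,np.array((105,120,40)),np.array((130,255,255)))
for r in(238,241,244):
    c=np.where(m[r,240:285])[0]+240;print(r,c.min(),c.max(),proj("top",[[c.min()-.5,r],[c.max()+.5,r]],.079).round(4).tolist(),t[r,245:275,0].tolist())
E
```

```text
strip {'ctr': array([520.5,  21.6]), 'size': array([49.6,  4. ]), 'ang': -0.2, 'mean': array([520.2,  22.5]), 'n': 54}
badge {'ctr': array([523.9,  31.6]), 'size': array([43. , 23.1]), 'ang': -0.1, 'mean': array([523. ,  31.8]), 'n': 121}
238 250 252 [[0.4922, 0.0475], [0.4922, 0.0404]] [123, 121, 111, 89, 112, 165, 157, 106, 59, 51, 50, 56, 51, 53, 51, 54, 53, 54, 58, 58, 59, 51, 52, 48, 50, 50, 48, 42, 38, 55]
241 250 268 [[0.4851, 0.0475], [0.4848, 0.0022]] [120, 121, 116, 96, 110, 161, 168, 141, 102, 87, 95, 98, 110, 113, 112, 114, 118, 124, 134, 141, 139, 139, 132, 101, 65, 49, 51, 50, 49, 55]
244 250 268 [[0.478, 0.0475], [0.4777, 0.0023]] [118, 113, 109, 96, 109, 168, 168, 140, 98, 91, 86, 100, 112, 113, 117, 114, 113, 124, 135, 131, 140, 136, 124, 95, 66, 47, 48, 47, 46, 49]
```

Strip and badge put the panel's midplane at y ≈ 0.025, and the slot walls put the slot's middle at 0.0249. The fit is good, so lower it in stages.

Request:
{"op": "send_rows", "data": {
  "steps": [
    [0,0,-0.02,-0.25,0,0,0],
    [0,0,-0.02,-0.25,0,0,0],
    [0,0,0,-0.25,0,0,0],
    [0,0,0,-0.25,0,0,0],
    [0,0,0,-0.25,0,0,0]
  ]
}}

```text
time: 11.8
eef_pos: [0.5213, 0.0483, 0.1831]
orientation: [[0.003, 1.0, -0.0], [-0.004, 0.0, 1.0], [1.0, -0.003, 0.004]]
ft_force: [-0.2, 0.7, -1.3]
finger_gap: 0.0548
grasp_force: 63.6
```

Request:
{"op": "send_rows", "data": {
  "steps": [
    [0,0,0,-0.2,0,0,0],
    [0,0,0,-0.2,0,0,0],
    [0,0,0,-0.2,0,0,0],
    [0,0,0,-0.15,0,0,0],
    [0,0,0,-0.1,0,0,0]
  ]
}}

```text
time: 12.42
eef_pos: [0.5213, 0.0484, 0.1495]
orientation: [[0.002, 1.0, -0.0], [-0.004, 0.0, 1.0], [1.0, -0.002, 0.004]]
ft_force: [-0.2, -0.5, -1.4]
finger_gap: 0.0545
grasp_force: 63.6
```

```bash
python3 -c "
from plan import *;log()"
```

```text
t 12.425 q [-36.1  44.4  90.4  63.  114.9 -50.7] p [0.5213 0.0484 0.1495] gap 0.05452124607092782 gf 63.59811186790466 F [-0.2 -0.5 -1.4]
[[0.002, 1.0, -0.0], [-0.004, 0.0, 1.0], [1.0, -0.002, 0.004]]
```

No contact so far; the floor should be about 7 mm lower.

Request:
{"op": "send_rows", "data": {
  "steps": [
    [0,0,0,-0.05,0,0,0],
    [0,0,0,-0.04,0,0,0],
    [0,0,0,-0.03,0,0,0],
    [0,0,0,-0.03,0,0,0],
    [0,0,0,0,0,0,0]
  ]
}}

```text
time: 13.05
eef_pos: [0.5213, 0.0484, 0.1439]
orientation: [[0.002, 1.0, -0.0], [-0.004, 0.0, 1.0], [1.0, -0.002, 0.004]]
ft_force: [-0.0, 0.5, -0.6]
finger_gap: 0.0548
grasp_force: 63.6
```

```bash
python3 -c "
from plan import *;from geo import *
print(blob('top',manip.capture('top'),(0,0,170),(180,60,255),(254,206,263,232),.182))"
```

```text
{'ctr': array([526.9,  19.9]), 'size': array([50.2,  8.8]), 'ang': -0.3, 'mean': array([529.6,  22.5]), 'n': 54}
```

Request:
{"op": "send_rows", "data": {
  "steps": [
    [0,0,0,-0.03,0,0,0],
    [0,0,0,-0.03,0,0,0],
    [0,0,0,0,0,0,0],
    [0,0,0,0,0,0,0],
    [0,0,0,0,0,0,0]
  ]
}}

```text
time: 13.72
eef_pos: [0.5214, 0.0483, 0.1422]
orientation: [[0.001, 1.0, -0.0], [-0.005, 0.0, 1.0], [1.0, -0.001, 0.005]]
ft_force: [-0.4, -0.4, 3.9]
finger_gap: 0.0549
grasp_force: 63.6
```

Request:
{"op": "send_rows", "data": {
  "steps": [
    [0,0,0,0,0,0,0.8],
    [0,0,0,0,0,0,1],
    [0,0,0,0,0,0,1],
    [0,0,0,0,0,-0.1,1],
    [0,0,0,0,0,-0.3,1]
  ]
}}

```text
time: 14.35
eef_pos: [0.5211, 0.0322, 0.1414]
orientation: [[0.002, 1.0, -0.001], [-0.004, 0.001, 1.0], [1.0, -0.002, 0.004]]
ft_force: [-0.4, -0.1, 0.2]
finger_gap: 0.0854
grasp_force: 0.0
```

Request:
{"op": "send_rows", "data": {
  "steps": [
    [0,0,0,0,0,-0.5,1],
    [0,0,0,0,0,-0.6,1],
    [0,0,0,0,0,-0.6,1],
    [0,0,0,0,0,-0.6,1],
    [0,0,0,0,0,-0.5,1]
  ]
}}

```text
time: 14.98
eef_pos: [0.5212, -0.082, 0.141]
orientation: [[0.002, 1.0, 0.001], [-0.003, -0.001, 1.0], [1.0, -0.002, 0.003]]
ft_force: [0.2, 1.0, -0.2]
finger_gap: 0.0853
grasp_force: 0.0
```

```bash
python3 kin.py; python3 - <<'E'
from plan import *;from geo import *
log();t=manip.capture("top");s=manip.capture("side");cv2.imwrite("pics/r1.png",np.vstack([cv2.resize(t[170:270,205:315],None,fx=4,fy=3),cv2.resize(s[130:260,220:330],None,fx=4,fy=2)]))
print(blob('top',t,(0,0,170),(180,60,255),(250,206,268,232),.182))
P,R=cur();q=np.array(manip.get_state()["q"])
f=np.radians(25);z2=-np.cos(f)*Y-np.sin(f)*Zv;R2=M(X,z2);G2=np.array([.522,.0245,.142])
D=M(X,-Zv)
w=[([.47,-.08,.30],Ro.from_matrix(M(X,u([0,.6,-1]))).as_matrix(),11),([.46,.12,.30],M(X,u([0,-.35,-1])),10),(G2-.10*z2,R2,9)]
chk(P,R,w,q,[0]);rows(P,R,w,1)
E
```

```text
[4.000e-04 5.120e-02 3.176e-01 3.686e-01 6.090e-02 5.528e-01 3.648e-01] [[0.0, -0.0, -0.2], [-0.0, 0.0, -0.2], [-0.2, 0.1, -0.2], [-0.2, 0.1, -0.2], [0.1, -0.0, 0.0], [0.1, -0.0, 0.1], [0.1, 0.2, 0.7]]
t 14.975 q [-44.9  53.3  76.1  57.9 123.1 -49. ] p [ 0.5212 -0.082   0.141 ] gap 0.08529434327324727 gf 0.0 F [ 0.2  1.  -0.2]
[[0.002, 1.0, 0.001], [-0.003, -0.001, 1.0], [1.0, -0.002, 0.003]]
{'ctr': array([527. ,  23.1]), 'size': array([50.2,  2.2]), 'ang': -0.2, 'mean': array([526.9,  23.1]), 'n': 48}
4 [-44.5  30.5  86.3  47.1 114.7 -45.4] 0.0 ends [[0.503, -0.102, 0.207]]
8 [-40.7  10.2  91.8  36.  108.9 -38.3] 0.0 ends [[0.484, -0.097, 0.272]]
11 [-35.1  -2.1  93.3  26.  106.1 -31.7] 0.0 ends [[0.47, -0.091, 0.319]]
4 [-14.6 -13.8  99.3  10.6  97.2 -13.6] 0.0 ends [[0.466, -0.004, 0.322]]
8 [ 10.6 -12.   97.6  -9.1  96.1   9.8] 0.0 ends [[0.462, 0.084, 0.322]]
10 [ 21.9  -6.   93.8 -18.1  99.2  20.1] 0.0 ends [[0.46, 0.127, 0.321]]
4 [ 30.8   9.8  89.7 -33.9 101.2  30.3] 0.0 ends [[0.488, 0.132, 0.266]]
8 [ 35.6  28.9  82.7 -47.2 106.5  38. ] 0.0 ends [[0.515, 0.135, 0.208]]
9 [
[... 406 characters left out ...]
27,1]]
[[0,-0.94,-0.01,0.22,-0.11,-0.29,1],[0,-0.88,0,0.43,-0.03,0.26,1],[0,-0.88,0,0.45,-0.02,0.22,1],[0,-0.88,0,0.47,-0.03,0.18,1],[0,-0.88,0,0.48,-0.02,0.14,1]]
[[0,-0.88,0,0.49,-0.03,0.09,1],[0,-0.87,0,0.5,-0.02,0.05,1],[0,-0.88,0,0.5,-0.03,0.01,1],[0,-0.87,0,0.5,-0.02,-0.04,1],[0,-0.88,0,0.49,-0.03,-0.08,1]]
[[0,-0.87,0,0.48,-0.02,-0.12,1],[0,-0.89,0,0.09,0.17,0.31,1],[0,-0.89,0,0.12,0.17,0.3,1],[0,-0.89,0,0.15,0.17,0.29,1],[0,-0.88,0,0.17,0.17,0.27,1]]
[[0,-0.89,0,0.19,0.17,0.25,1],[0,-0.88,0,0.22,0.17,0.24,1],[0,-0.89,0,0.24,0.18,0.22,1],[0,-0.88,0,0.25,0.17,0.19,1],[0,-0.89,0,0.27,0.18,0.17,1]]
end [0.5221 0.1151 0.1844] [[0.0, 1.0, 0.0], [0.422, -0.0, -0.906], [-0.906, 0.0, -0.422]]
```

View pics/r1.png

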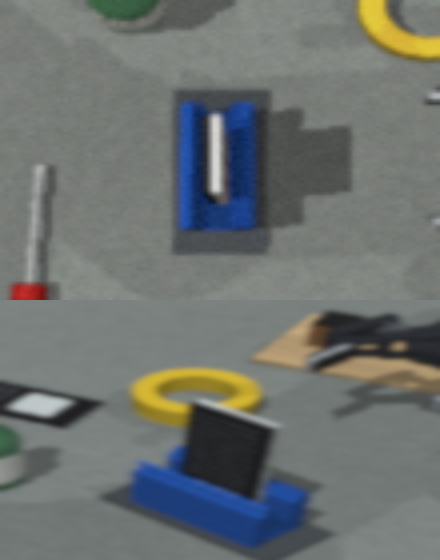

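The panel stands upright in the slot, with its top end at (258,212) in the top view. Swing over to the black side.

Request:
{"op": "send_rows", "data": {
  "steps": [
    [0,-0.94,0,0.36,-0.12,0.01,1],
    [0,-0.94,0,0.36,-0.12,-0.03,1],
    [0,-0.94,0,0.36,-0.12,-0.06,1],
    [0,-0.94,0,0.35,-0.12,-0.09,1],
    [0,-0.94,0,0.34,-0.12,-0.13,1]
  ]
}}

```text
time: 15.7
eef_pos: [0.4971, -0.0785, 0.214]
orientation: [[0.002, 1.0, -0.001], [0.452, -0.0, 0.892], [0.892, -0.002, -0.452]]
ft_force: [-0.6, -0.2, 0.9]
finger_gap: 0.0856
grasp_force: 0.0
```

Request:
{"op": "send_rows", "data": {
  "steps": [
    [0,-0.94,0,0.32,-0.12,-0.16,1],
    [0,-0.94,0,0.31,-0.11,-0.19,1],
    [0,-0.94,0,0.29,-0.12,-0.21,1],
    [0,-0.94,0,0.27,-0.11,-0.24,1],
    [0,-0.93,0,0.24,-0.12,-0.27,1]
  ]
}}

```text
time: 16.32
eef_pos: [0.4741, -0.0776, 0.2862]
orientation: [[0.001, 1.0, -0.001], [0.807, -0.0, 0.591], [0.591, -0.002, -0.807]]
ft_force: [0.8, 1.4, 0.2]
finger_gap: 0.0854
grasp_force: 0.0
```

Request:
{"op": "send_rows", "data": {
  "steps": [
    [0,-0.94,-0.01,0.22,-0.11,-0.29,1],
    [0,-0.88,0,0.43,-0.03,0.26,1],
    [0,-0.88,0,0.45,-0.02,0.22,1],
    [0,-0.88,0,0.47,-0.03,0.18,1],
    [0,-0.88,0,0.48,-0.02,0.14,1]
  ]
}}

```text
time: 16.95
eef_pos: [0.4657, 0.0035, 0.3002]
orientation: [[-0.0, 1.0, -0.001], [0.983, 0.001, 0.186], [0.186, -0.001, -0.983]]
ft_force: [0.5, 0.6, -0.4]
finger_gap: 0.0855
grasp_force: 0.0
```

Request:
{"op": "send_rows", "data": {
  "steps": [
    [0,-0.88,0,0.49,-0.03,0.09,1],
    [0,-0.87,0,0.5,-0.02,0.05,1],
    [0,-0.88,0,0.5,-0.03,0.01,1],
    [0,-0.87,0,0.5,-0.02,-0.04,1],
    [0,-0.88,0,0.49,-0.03,-0.08,1]
  ]
}}

```text
time: 17.58
eef_pos: [0.4604, 0.1036, 0.3005]
orientation: [[-0.001, 1.0, -0.0], [0.969, 0.001, -0.248], [-0.248, -0.001, -0.969]]
ft_force: [-0.2, 0.3, 0.0]
finger_gap: 0.0854
grasp_force: 0.0
```

Request:
{"op": "send_rows", "data": {
  "steps": [
    [0,-0.87,0,0.48,-0.02,-0.12,1],
    [0,-0.89,0,0.09,0.17,0.31,1],
    [0,-0.89,0,0.12,0.17,0.3,1],
    [0,-0.89,0,0.15,0.17,0.29,1],
    [0,-0.88,0,0.17,0.17,0.27,1]
  ]
}}

```text
time: 18.2
eef_pos: [0.487, 0.1206, 0.2482]
orientation: [[-0.002, 1.0, -0.0], [0.769, 0.001, -0.639], [-0.639, -0.002, -0.769]]
ft_force: [1.0, -0.0, 0.0]
finger_gap: 0.0853
grasp_force: 0.0
```

Request:
{"op": "send_rows", "data": {
  "steps": [
    [0,-0.89,0,0.19,0.17,0.25,1],
    [0,-0.88,0,0.22,0.17,0.24,1],
    [0,-0.89,0,0.24,0.18,0.22,1],
    [0,-0.88,0,0.25,0.17,0.19,1],
    [0,-0.89,0,0.27,0.18,0.17,1]
  ]
}}

```text
time: 18.82
eef_pos: [0.5217, 0.1182, 0.1842]
orientation: [[-0.002, 1.0, 0.0], [0.421, 0.001, -0.907], [-0.907, -0.002, -0.421]]
ft_force: [0.2, -0.3, -0.7]
finger_gap: 0.0856
grasp_force: 0.0
```

```bash
cat >> plan.py <<'E'
f=np.radians(25);z2=-np.cos(f)*Y-np.sin(f)*Zv;R2=M(X,z2);G2=np.array([.523,.0245,.142])
E
python3 - <<'E'
from plan import *
log();P,R=cur();rows(P,R,[(G2+.024*z2,R2,5)],1)
# final press pose preview
from kin import ik
a=np.radians(8.9);bx=np.array([np.cos(a),np.sin(a),0]);by=np.array([-np.sin(a),np.cos(a),0]);O=np.array([.5437,.2977,0])
for tl in(15,25,35):
    t=np.radians(tl);z=-np.cos(t)*Zv+np.sin(t)*bx
    for xg in(-40,-90):print(tl,xg,ik(O+xg/1000*bx+.065*Zv+.024*z,M(-by,z),[27,20,90,-20,60,108]))
E
```

```text
t 18.825 q [ 36.5  34.3  80.1 -50.3 108.4  39.4] p [0.5217 0.1182 0.1842] gap 0.0855999964011103 gf 0.0 F [ 0.2 -0.3 -0.7]
[[-0.002, 1.0, 0.0], [0.421, 0.001, -0.907], [-0.907, -0.002, -0.421]]
[[0,0,0,-0.01,0.01,0.63,1],[0,0,0.01,0,0.01,0.63,1],[0,0.01,0,-0.01,0,0.64,1],[0,0,0.01,-0.01,0.01,0.63,1],[0,0.01,0,0,0,0.64,1]]
end [0.523  0.0027 0.1318] [[-0.0, 1.0, 0.0], [0.423, 0.0, -0.906], [-0.906, 0.0, -0.423]]
15 -40 (array([ 27.8,   3.8, 111.5,  -6.2,  50.7, 112.3]), 0.0)
15 -90 (array([ 29.9,  -3.2, 118.5,  -6.9,  50.8, 114.7]), 0.0)
25 -40 (array([ 30.1,  -1.9, 119.8, -13.9,  39.5, 120.2]), 0.0)
25 -90 (array([ 32.7,  -9.3, 126.6, -15.2,  40.6, 123.4]), 0.0)
35 -40 (array([ 32.8,  -5.8, 127.2, -28.6,  29. , 135.5]), 0.0)
35 -90 (array([ 36. , -13.5, 133.8, -30.2,  31.3, 139.2]), 0.0)
```

Request:
{"op": "send_rows", "data": {
  "steps": [
    [0,0,0,-0.01,0.01,0.63,1],
    [0,0,0.01,0,0.01,0.63,1],
    [0,0.01,0,-0.01,0,0.64,1],
    [0,0,0.01,-0.01,0.01,0.63,1],
    [0,0.01,0,0,0,0.64,1]
  ]
}}

```text
time: 19.45
eef_pos: [0.5227, 0.002, 0.1315]
orientation: [[-0.0, 1.0, -0.0], [0.426, 0.0, -0.905], [-0.905, -0.0, -0.426]]
ft_force: [0.5, 0.4, 0.4]
finger_gap: 0.0852
grasp_force: 0.0
```

Request:
{"op": "send_rows", "data": {
  "steps": [
    [0,0,0,0,0,0,0.6],
    [0,0,0,0,0,0,0.4],
    [0,0,0,0,0,0,0.2],
    [0,0,0,0,0,0,0],
    [0,0,0,0,0,0,0]
  ],
  "force": 60
}}

```text
time: 20.08
eef_pos: [0.5232, 0.0032, 0.1322]
orientation: [[0.001, 1.0, 0.001], [0.426, 0.001, -0.905], [-0.905, 0.001, -0.426]]
ft_force: [0.4, 0.7, 1.2]
finger_gap: 0.0555
grasp_force: 63.1
```

```bash
python3 - <<'E'
from plan import *
log();P,R=cur();q=np.array(manip.get_state()["q"])
a=np.radians(8.9);bx=np.array([np.cos(a),np.sin(a),0]);by=np.array([-np.sin(a),np.cos(a),0]);O=np.array([.5437,.2977,0])
Rf=M(-by,-np.cos(f)*Zv+np.sin(f)*bx)
print((R.T@[0,0,.11]/.04).round(2))
P1=P+[0,0,.11]
# hover: panel tail end at press x: grasp -0.105, 60 mm above bed
Hv=O-.105*bx+.125*Zv+.024*Rf[:,2]
w=[([.45,.15,.30],(Ro.from_matrix(R)*Ro.from_rotvec(.4*Ro.from_matrix(R.T@Rf).as_rotvec())).as_matrix(),10),(Hv,Rf,15)]
from kin import ik
chk(P1,R,w,q,[.13,-.04])
print(Hv)
E
```

```text
t 20.075 q [ 27.8  30.1  92.5 -53.8  97.2  41.3] p [0.5232 0.0032 0.1322] gap 0.05547436296547525 gf 63.08794856071472 F [0.4 0.7 1.2]
[[0.001, 1.0, 0.001], [0.426, 0.001, -0.905], [-0.905, 0.001, -0.426]]
[-2.49  0.   -1.17]
4 [ 29.6  15.3  88.  -43.7 106.9  43.5] 0.0 ends [[0.464, 0.004, 0.38], [0.505, 0.103, 0.247]]
8 [ 31.1   8.8  86.8 -32.9 108.1  56.7] 0.0 ends [[0.405, 0.049, 0.382], [0.485, 0.161, 0.282]]
10 [ 32.    5.1  87.1 -27.9 107.6  63.9] 0.0 ends [[0.377, 0.076, 0.38], [0.474, 0.189, 0.299]]
4 [ 30.7  -0.7  94.8 -19.5  95.8  78.6] 0.0 ends [[0.352, 0.113, 0.298], [0.479, 0.219, 0.259]]
8 [ 30.2  -7.8 105.4 -13.9  81.1  92.3] 0.0 ends [[0.334, 0.16, 0.213], [0.481, 0.245, 0.218]]
12 [ 31.2 -14.7 117.6 -11.5  63.8 107.1] 0.0 ends [[0.325, 0.216, 0.129], [0.48, 0.27, 0.174]]
15 [ 33.6 -17.9 126.5 -13.5  49.2 121.5] 0.0 ends [[0.324, 0.263, 0.068], [0.477, 0.287, 0.14]]
max joint step 10.767375159323112
[0.44998493 0.28302461 0.10324861]
```

```bash
python3 - <<'E'
s=open('plan.py').read()
s=s.replace('[(g+side*Ri[:,0]*l).round(3).tolist() for l in L]','[(g+Ri@bd*l).round(3).tolist() for l in L]').replace("side=-1","bd=np.array([-1,0,0])")
s+='''
a=np.radians(8.9);bx=np.array([np.cos(a),np.sin(a),0]);by=np.array([-np.sin(a),np.cos(a),0]);O=np.array([.5437,.2977,0])
Rf=M(-by,-np.cos(f)*Zv+np.sin(f)*bx);bd2=np.array([np.cos(f),0,np.sin(f)])
'''
open('plan.py','w').write(s)
E
python3 - <<'E'
from plan import *
P,R=cur();q=np.array(manip.get_state()["q"])
Hv=O-.125*bx+.115*Zv+.024*Rf[:,2]
sl=lambda k:(Ro.from_matrix(R)*Ro.from_rotvec(k*Ro.from_matrix(R.T@Rf).as_rotvec())).as_matrix()
w=[(P+[0,0,.115],R,5),([.46,.14,.27],sl(.4),10),(Hv,Rf,15)]
chk(P,R,w,q,[.13,-.04],bd=bd2);rows(P,R,w,0);print(Rf@bd2,R@bd2)
E
```

```text
4 [ 27.8  21.8  92.1 -55.  102.2  34.2] 0.0 ends [[0.523, 0.024, 0.104], [0.523, 0.023, 0.274]]
5 [ 27.8  20.1  91.6 -55.5 103.5  32.3] 0.0 ends [[0.523, 0.024, 0.127], [0.523, 0.023, 0.297]]
4 [ 29.1  15.9  88.3 -43.8 105.9  43.8] 0.0 ends [[0.524, 0.1, 0.144], [0.492, 0.068, 0.308]]
8 [ 30.1   9.9  88.  -32.9 105.6  57.1] 0.0 ends [[0.526, 0.169, 0.171], [0.458, 0.114, 0.317]]
10 [ 30.7   6.2  89.  -27.9 104.3  64.2] 0.0 ends [[0.526, 0.2, 0.186], [0.441, 0.137, 0.32]]
4 [ 29.8  -0.4  97.1 -19.6  93.1  78.7] 0.0 ends [[0.541, 0.238, 0.165], [0.424, 0.169, 0.267]]
8 [ 29.9  -8.4 108.  -14.   79.   92.5] 0.0 ends [[0.551, 0.267, 0.147], [0.407, 0.204, 0.212]]
12 [ 31.7 -16.2 120.4 -11.7  62.6 107.9] 0.0 ends [[0.553, 0.288, 0.129], [0.392, 0.242, 0.156]]
15 [ 34.9 -20.3 129.5 -14.2  48.9 123.3] 0.0 ends [[0.549, 0.299, 0.113], [0.382, 0.272, 0.113]]
max joint step 5.799999999999997
[[0,0,0,-0.52,0,-0.24,0],[0,0,0,-0.52,0,-0.25,0],[0,0,0,-0.52,0,-0.24,0],[0,0,0,-0.52,0,-0.25,0],[0,0,0,-0.52,0,-0.24,0]]
[[0.21,0.51,0.58,0.09,-0.16,-0.33,0],[0.21,0.51,0.58,0.1,-0.17,-0.33,0],[0.21,0.51,
[... 307 characters left out ...]
.12,0],[0.21,0.51,0.58,0.25,-0.25,0.14,0],[0.21,0.51,0.58,0.22,-0.26,0.15,0],[0.21,0.51,0.58,0.2,-0.27,0.17,0],[0.21,0.51,0.58,0.18,-0.28,0.18,0]]
[[0.21,0.51,0.58,0.15,-0.29,0.2,0],[0.21,0.51,0.58,0.12,-0.29,0.21,0],[0.21,0.51,0.58,0.09,-0.29,0.22,0],[0.21,0.51,0.58,0.07,-0.29,0.23,0],[0.21,0.51,0.58,0.04,-0.29,0.24,0]]
[[0.21,0.51,0.59,0.01,-0.28,0.25,0],[0.21,0.51,0.58,-0.03,-0.28,0.26,0],[0.21,0.51,0.59,-0.05,-0.27,0.26,0],[0.21,0.51,0.58,-0.08,-0.26,0.26,0],[0.22,0.51,0.59,-0.12,-0.26,0.27,0]]
end [0.4301 0.28   0.0932] [[0.896, 0.155, 0.417], [0.14, -0.988, 0.066], [0.422, -0.0, -0.906]]
[ 9.87959866e-01  1.54710386e-01 -4.26891359e-18] [ 9.17605048e-04  3.35021181e-03 -9.99993967e-01]
```

Request:
{"op": "send_rows", "data": {
  "steps": [
    [0,0,0,-0.52,0,-0.24,0],
    [0,0,0,-0.52,0,-0.25,0],
    [0,0,0,-0.52,0,-0.24,0],
    [0,0,0,-0.52,0,-0.25,0],
    [0,0,0,-0.52,0,-0.24,0]
  ]
}}

```text
time: 20.7
eef_pos: [0.5229, 0.0027, 0.2486]
orientation: [[0.001, 1.0, 0.0], [0.426, 0.0, -0.905], [-0.905, 0.001, -0.426]]
ft_force: [0.3, -0.1, -1.6]
finger_gap: 0.0549
grasp_force: 63.3
```

Request:
{"op": "send_rows", "data": {
  "steps": [
    [0.21,0.51,0.58,0.09,-0.16,-0.33,0],
    [0.21,0.51,0.58,0.1,-0.17,-0.33,0],
    [0.21,0.51,0.58,0.11,-0.18,-0.32,0],
    [0.21,0.51,0.58,0.11,-0.2,-0.31,0],
    [0.21,0.51,0.58,0.12,-0.21,-0.3,0]
  ]
}}

```text
time: 21.32
eef_pos: [0.491, 0.0719, 0.2595]
orientation: [[0.298, 0.952, -0.065], [0.606, -0.242, -0.758], [-0.738, 0.186, -0.649]]
ft_force: [0.4, 0.5, -1.1]
finger_gap: 0.055
grasp_force: 63.3
```

Request:
{"op": "send_rows", "data": {
  "steps": [
    [0.21,0.51,0.58,0.12,-0.22,-0.28,0],
    [0.21,0.51,0.58,0.12,-0.23,-0.28,0],
    [0.21,0.51,0.59,0.12,-0.25,-0.26,0],
    [0.21,0.51,0.58,0.12,-0.26,-0.25,0],
    [0.22,0.51,0.59,0.11,-0.27,-0.24,0]
  ]
}}

```text
time: 21.95
eef_pos: [0.4596, 0.1399, 0.2706]
orientation: [[0.574, 0.817, -0.048], [0.666, -0.5, -0.554], [-0.476, 0.286, -0.831]]
ft_force: [0.1, -0.3, -0.9]
finger_gap: 0.0553
grasp_force: 63.3
```

Request:
{"op": "send_rows", "data": {
  "steps": [
    [0.21,0.51,0.58,0.27,-0.24,0.12,0],
    [0.21,0.51,0.58,0.25,-0.25,0.14,0],
    [0.21,0.51,0.58,0.22,-0.26,0.15,0],
    [0.21,0.51,0.58,0.2,-0.27,0.17,0],
    [0.21,0.51,0.58,0.18,-0.28,0.18,0]
  ]
}}

```text
time: 22.58
eef_pos: [0.4503, 0.1861, 0.2114]
orientation: [[0.784, 0.618, 0.052], [0.598, -0.732, -0.325], [-0.163, 0.286, -0.944]]
ft_force: [-0.8, -0.6, -1.3]
finger_gap: 0.0548
grasp_force: 63.3
```

Request:
{"op": "send_rows", "data": {
  "steps": [
    [0.21,0.51,0.58,0.15,-0.29,0.2,0],
    [0.21,0.51,0.58,0.12,-0.29,0.21,0],
    [0.21,0.51,0.58,0.09,-0.29,0.22,0],
    [0.21,0.51,0.58,0.07,-0.29,0.23,0],
    [0.21,0.51,0.58,0.04,-0.29,0.24,0]
  ]
}}

```text
time: 23.2
eef_pos: [0.4403, 0.233, 0.153]
orientation: [[0.897, 0.385, 0.216], [0.414, -0.904, -0.107], [0.154, 0.185, -0.971]]
ft_force: [0.3, 0.2, -0.8]
finger_gap: 0.0549
grasp_force: 63.3
```

Request:
{"op": "send_rows", "data": {
  "steps": [
    [0.21,0.51,0.59,0.01,-0.28,0.25,0],
    [0.21,0.51,0.58,-0.03,-0.28,0.26,0],
    [0.21,0.51,0.59,-0.05,-0.27,0.26,0],
    [0.21,0.51,0.58,-0.08,-0.26,0.26,0],
    [0.22,0.51,0.59,-0.12,-0.26,0.27,0]
  ]
}}

```text
time: 23.82
eef_pos: [0.4301, 0.2797, 0.0935]
orientation: [[0.895, 0.153, 0.419], [0.138, -0.988, 0.066], [0.424, -0.001, -0.906]]
ft_force: [0.5, -0.0, -1.5]
finger_gap: 0.055
grasp_force: 63.3
```

Request:
{"op": "send_rows", "data": {
  "steps": [
    [0,0,0,0,0,0,0],
    [0,0,0,0,0,0,0],
    [0,0,0,0,0,0,0],
    [0,0,0,0,0,0,0],
    [0,0,0,0,0,0,0]
  ]
}}

```text
time: 24.45
eef_pos: [0.4302, 0.2796, 0.0932]
orientation: [[0.896, 0.154, 0.417], [0.139, -0.988, 0.065], [0.422, -0.0, -0.907]]
ft_force: [0.0, -0.2, -0.9]
finger_gap: 0.055
grasp_force: 63.5
```

```bash
cat > look.py <<'E'
from plan import *;from geo import *
import sys
def look(name):
    P,R=cur();t=manip.capture("top");s=manip.capture("side")
    g=P-.024*R[:,2];b=R@bd2;yy=R[:,1];nn=np.cross(b,yy)
    n_up=-nn if nn[2]<0 else nn
    C=[g+b*l+yy*w+n_up*.005 for l,w in((.13,.028),(.13,-.028),(-.04,-.028),(-.04,.028),(.095,0))]
    print("press coords of badge end",((g+.13*b-O)@bx*1000).round(1),((g-O)@by*1000).round(1),"g z",g[2].round(4))
    o=[]
    for n,im,(x0,y0,x1,y1) in(("top",t,(105,140,215,270)),("side",s,(110,200,240,330))):
        k=3;im=cv2.resize(im[y0:y1,x0:x1],None,fx=k,fy=k,interpolation=2)
        for p in (pix(n,C)-[x0,y0]+.5)*k:cv2.circle(im,tuple(int(v) for v in p),2,(0,255,255),-1)
        o.append(im)
    cv2.imwrite(name,np.hstack(o))
E
python3 -c "
from look import *;log();look('pics/p1.png')"
```

```text
t 24.45 q [ 34.8 -20.3 129.5 -14.2  48.9 123.3] p [0.4302 0.2796 0.0932] gap 0.05500121103811338 gf 63.49645256996155 F [ 0.  -0.2 -0.9]
[[0.896, 0.154, 0.417], [0.139, -0.988, 0.065], [0.422, -0.0, -0.907]]
press coords of badge end 5.0 -0.3 g z 0.115
```

View pics/p1.png

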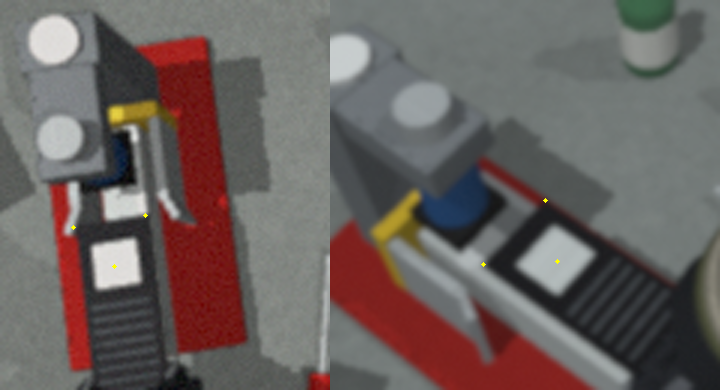

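The panel now lies black side up over the bed, with the badge pad at crop (116,264) against the predicted (114,266). The badge end is just ahead of the guide mouths. Lower it.

Request:
{"op": "send_rows", "data": {
  "steps": [
    [0,0,0,-0.1,-0.01,0.21,0],
    [0,0,0,-0.1,-0.01,0.21,0],
    [0,0,0,-0.1,0,0.21,0],
    [0,0,0,-0.1,0,0.21,0],
    [0,0,0,-0.07,0,0.16,0]
  ]
}}

```text
time: 25.18
eef_pos: [0.4293, 0.2802, 0.0477]
orientation: [[0.896, 0.154, 0.416], [0.14, -0.988, 0.065], [0.421, 0.0, -0.907]]
ft_force: [-0.5, -0.1, -1.2]
finger_gap: 0.0551
grasp_force: 63.5
```

Request:
{"op": "send_rows", "data": {
  "steps": [
    [0,0,0,-0.01,0,0.03,0],
    [0,0,0,-0.01,0,0.03,0],
    [0,0,0,0,0,0,0],
    [0,0,0,0,0,0,0],
    [0,0,0,0,0,0,0]
  ]
}}

```text
time: 25.8
eef_pos: [0.43, 0.2805, 0.0465]
orientation: [[0.896, 0.154, 0.417], [0.139, -0.988, 0.065], [0.422, -0.0, -0.907]]
ft_force: [0.4, -0.2, -2.2]
finger_gap: 0.055
grasp_force: 63.5
```

```bash
python3 - <<'E'
from look import *
log();look('pics/p2.png');t=manip.capture("top");s=manip.capture("side")
for n,im,roi in(("top",t,(130,210,160,240)),("side",s,(265-110,270,330,330))):
    for z in(.07,):
        d=blob(n,im,(0,0,170),(180,60,255),(130,222,160,242) if n=="top" else (170,265,215,305),z);print(n,d)
        c=np.r_[d["ctr"]/1000,0]-O;print("badge press coords",(c@bx*1000).round(1),(c@by*1000).round(1))
E
```

```text
t 25.8 q [ 34.9 -15.1 131.  -15.9  42.5 125.8] p [0.43   0.2805 0.0465] gap 0.05504299002201659 gf 63.49606990814209 F [ 0.4 -0.2 -2.2]
[[0.896, 0.154, 0.417], [0.139, -0.988, 0.065], [0.422, -0.0, -0.907]]
press coords of badge end 4.9 0.6 g z 0.0682
top {'ctr': array([516.1, 293.1]), 'size': array([33.1, 32.9]), 'ang': -81.6, 'mean': array([516. , 293.2]), 'n': 188}
badge press coords -28.0 -0.3
side {'ctr': array([516.5, 292.6]), 'size': array([29.8, 29.5]), 'ang': -79.9, 'mean': array([517.3, 291.9]), 'n': 200}
badge press coords -27.7 -0.8
```

Request:
{"op": "send_rows", "data": {
  "steps": [
    [0,0,0,-0.01,-0.01,0.02,0],
    [0,0,0,-0.01,-0.01,0.02,0],
    [0,0,0,-0.01,0,0.02,0],
    [0,0,0,0,0,0,0],
    [0,0,0,0,0,0,0]
  ]
}}

```text
time: 26.62
eef_pos: [0.4297, 0.2812, 0.0435]
orientation: [[0.896, 0.154, 0.417], [0.139, -0.988, 0.065], [0.422, -0.0, -0.907]]
ft_force: [-0.1, 0.3, -0.9]
finger_gap: 0.055
grasp_force: 63.5
```

Request:
{"op": "send_rows", "data": {
  "steps": [
    [0,0,0,-0.01,0,0.02,0],
    [0,0,0,0,0,0,0],
    [0,0,0,-0.01,0,0.02,0],
    [0,0,0,0,0,0,0],
    [0,0,0,0,0,0,0]
  ]
}}

```text
time: 27.25
eef_pos: [0.4297, 0.2812, 0.0417]
orientation: [[0.896, 0.154, 0.417], [0.139, -0.988, 0.065], [0.422, -0.0, -0.907]]
ft_force: [-0.1, -0.1, -1.3]
finger_gap: 0.055
grasp_force: 63.5
```

Request:
{"op": "send_rows", "data": {
  "steps": [
    [0,0,0,-0.01,0,0.02,0],
    [0,0,0,0,0,0,0],
    [0,0,0,-0.01,0,0.02,0],
    [0,0,0,0,0,0,0],
    [0,0,0,0,0,0,0]
  ]
}}

```text
time: 27.88
eef_pos: [0.4299, 0.2814, 0.0408]
orientation: [[0.896, 0.154, 0.417], [0.139, -0.988, 0.065], [0.422, -0.0, -0.906]]
ft_force: [-8.5, -4.0, 11.8]
finger_gap: 0.0553
grasp_force: 64.9
```

Request:
{"op": "send_rows", "data": {
  "steps": [
    [0,0,0,0.01,0,-0.02,0],
    [0,0,0,0,0,0,0],
    [0,0,0,0,0,0,0],
    [0,0,0,0,0,0,0],
    [0,0,0,0,0,0,0]
  ]
}}

```text
time: 28.5
eef_pos: [0.4299, 0.2814, 0.0411]
orientation: [[0.896, 0.154, 0.417], [0.139, -0.988, 0.066], [0.422, -0.001, -0.906]]
ft_force: [-0.6, -0.4, 4.2]
finger_gap: 0.0553
grasp_force: 63.8
```

```bash
python3 - <<'E'
from look import *
log();look('pics/p3.png');print(manip.get_state()["ft_torque"])
E
```

```text
t 28.5 q [ 35.1 -14.3 131.1 -16.2  41.7 126.3] p [0.4299 0.2814 0.0411] gap 0.05528837404984387 gf 63.77479076385498 F [-0.6 -0.4  4.2]
[[0.896, 0.154, 0.417], [0.139, -0.988, 0.066], [0.422, -0.001, -0.906]]
press coords of badge end 4.9 1.5 g z 0.0629
[ 0.02114247 -0.07024369  0.0149129 ]
```

View pics/p3.png

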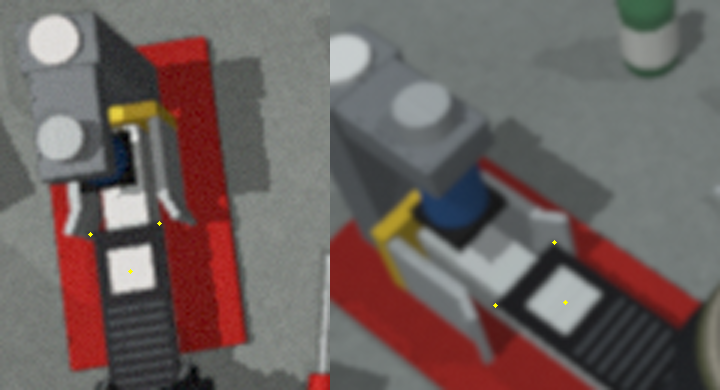

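Light, flat contact with the bed: the panel is centred on the rail in the top crop (badge at (131,269)), with its badge end at the guide mouths. Slide it in.

Request:
{"op": "send_rows", "data": {
  "steps": [
    [0,0,0,0.14,0,0.06,0],
    [0,0,0,0.18,0,0.08,0],
    [0,0,0,0.18,0,0.08,0],
    [0,0,0,0.18,0,0.08,0],
    [0,0,0,0.09,0,0.04,0]
  ]
}}

```text
time: 29.22
eef_pos: [0.4627, 0.2863, 0.0412]
orientation: [[0.896, 0.154, 0.416], [0.139, -0.988, 0.065], [0.421, -0.0, -0.907]]
ft_force: [-4.3, -1.6, 5.0]
finger_gap: 0.055
grasp_force: 64.1
```

Request:
{"op": "send_rows", "data": {
  "steps": [
    [0,0,0,0.14,0,0.06,0],
    [0,0,0,0.18,0,0.08,0],
    [0,0,0,0.18,0,0.08,0],
    [0,0,0,0.16,0,0.07,0],
    [0,0,0,0.09,0,0.04,0]
  ]
}}

```text
time: 29.85
eef_pos: [0.4956, 0.2913, 0.042]
orientation: [[0.896, 0.154, 0.416], [0.139, -0.988, 0.065], [0.421, -0.0, -0.907]]
ft_force: [-0.2, 0.8, -1.0]
finger_gap: 0.0551
grasp_force: 63.5
```

```bash
python3 - <<'E'
from look import *
log();look('pics/p4.png');s=manip.capture("side")
E
```

```text
t 29.85 q [ 31.2  -4.3 122.2 -14.5  39.7 121.7] p [0.4956 0.2913 0.042 ] gap 0.05506936312820679 gf 63.500550985336304 F [-0.2  0.8 -1. ]
[[0.896, 0.154, 0.416], [0.139, -0.988, 0.065], [0.421, -0.0, -0.907]]
press coords of badge end 71.4 1.1 g z 0.0637
```

View pics/p4.png

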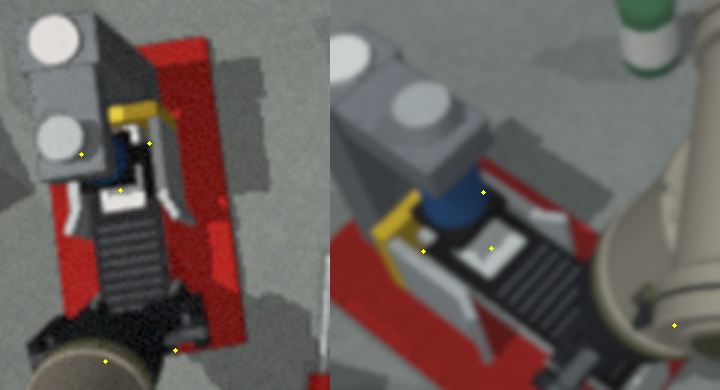

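The panel runs between the guides, with the badge pad passing under the ram at crop (122,200). About 17 mm remain.

Request:
{"op": "send_rows", "data": {
  "steps": [
    [0,0,0,0.06,0,0.05,0],
    [0,0,0,0.08,0,0.04,0],
    [0,0,0,0.08,0,0.04,0],
    [0,0,0,0.05,0,0.02,0],
    [0,0,0,0,0,0,0]
  ]
}}

```text
time: 30.62
eef_pos: [0.5077, 0.2934, 0.0414]
orientation: [[0.896, 0.154, 0.417], [0.139, -0.988, 0.065], [0.422, -0.0, -0.907]]
ft_force: [1.0, 0.4, -1.3]
finger_gap: 0.0548
grasp_force: 63.5
```

Request:
{"op": "send_rows", "data": {
  "steps": [
    [0,0,0,0.02,0,0.01,0],
    [0,0,0,0.02,0,0.01,0],
    [0,0,0,0.02,0,0.01,0],
    [0,0,0,0,0,0,0],
    [0,0,0,0,0,0,0]
  ]
}}

```text
time: 31.25
eef_pos: [0.5102, 0.2938, 0.0413]
orientation: [[0.896, 0.154, 0.417], [0.139, -0.988, 0.065], [0.422, -0.0, -0.907]]
ft_force: [0.8, -0.2, -0.5]
finger_gap: 0.055
grasp_force: 63.5
```

Request:
{"op": "send_rows", "data": {
  "steps": [
    [0,0,0,0.02,0,0.01,0],
    [0,0,0,0,0,0,0],
    [0,0,0,0.02,0,0.01,0],
    [0,0,0,0,0,0,0],
    [0,0,0,0,0,0,0]
  ]
}}

```text
time: 31.88
eef_pos: [0.512, 0.2941, 0.0412]
orientation: [[0.896, 0.154, 0.417], [0.139, -0.988, 0.065], [0.422, -0.0, -0.907]]
ft_force: [0.9, 0.6, 0.1]
finger_gap: 0.0548
grasp_force: 63.5
```

Request:
{"op": "send_rows", "data": {
  "steps": [
    [0,0,0,0.02,0,0.01,0],
    [0,0,0,0,0,0,0],
    [0,0,0,0,0,0,0],
    [0,0,0,0,0,0,0],
    [0,0,0,0,0,0,0]
  ]
}}

```text
time: 32.5
eef_pos: [0.5128, 0.2942, 0.0412]
orientation: [[0.896, 0.154, 0.417], [0.139, -0.988, 0.065], [0.422, -0.0, -0.907]]
ft_force: [0.5, 0.5, -0.1]
finger_gap: 0.0549
grasp_force: 63.5
```

Request:
{"op": "send_rows", "data": {
  "steps": [
    [0,0,0,0.02,0,0.01,0],
    [0,0,0,0,0,0,0],
    [0,0,0,0,0,0,0],
    [0,0,0,0,0,0,0],
    [0,0,0,0,0,0,0]
  ]
}}

```text
time: 33.12
eef_pos: [0.5129, 0.2942, 0.0411]
orientation: [[0.896, 0.154, 0.416], [0.14, -0.988, 0.065], [0.421, 0.0, -0.907]]
ft_force: [-10.6, -2.9, 10.3]
finger_gap: 0.055
grasp_force: 64.8
```

Request:
{"op": "send_rows", "data": {
  "steps": [
    [0,0,0,0.02,0,0.01,0],
    [0,0,0,0,0,0,0],
    [0,0,0,0,0,0,0],
    [0,0,0,0,0,0,0],
    [0,0,0,0,0,0,0]
  ]
}}

```text
time: 33.75
eef_pos: [0.5129, 0.2942, 0.0411]
orientation: [[0.897, 0.154, 0.414], [0.14, -0.988, 0.064], [0.419, 0.0, -0.908]]
ft_force: [-22.5, -6.8, 20.7]
finger_gap: 0.0552
grasp_force: 66.2
```

Stop reached (about 22 N). Ease off to light contact before releasing.

Request:
{"op": "send_rows", "data": {
  "steps": [
    [0,0,0,-0.02,0,-0.01,0],
    [0,0,0,-0.01,0,-0.01,0],
    [0,0,0,0,0,0,0],
    [0,0,0,0,0,0,0],
    [0,0,0,0,0,0,0]
  ]
}}

```text
time: 34.38
eef_pos: [0.5129, 0.2941, 0.0412]
orientation: [[0.896, 0.154, 0.416], [0.139, -0.988, 0.065], [0.421, -0.0, -0.907]]
ft_force: [-5.1, -0.5, 3.0]
finger_gap: 0.0553
grasp_force: 64.0
```

Request:
{"op": "send_rows", "data": {
  "steps": [
    [0,0,0,0,0,0,0.75],
    [0,0,0,0,0,0,0.9],
    [0,0,0,0,0,0,1],
    [0,0,0,0,0,0,1],
    [0,0,0,0,0,-0.1,1]
  ]
}}

```text
time: 35.0
eef_pos: [0.5112, 0.2938, 0.0447]
orientation: [[0.896, 0.154, 0.416], [0.14, -0.988, 0.065], [0.421, -0.0, -0.907]]
ft_force: [0.6, 0.5, 0.6]
finger_gap: 0.0848
grasp_force: 0.0
```

Request:
{"op": "send_rows", "data": {
  "steps": [
    [0,0,0,0,0,-0.4,1],
    [0,0,0,0,0,-0.6,1],
    [0,0,0,0,0,-0.8,1],
    [0,0,0,0,0,-0.8,1],
    [0,0,0,0,0,-0.6,1]
  ]
}}

```text
time: 35.62
eef_pos: [0.4579, 0.2858, 0.1629]
orientation: [[0.895, 0.154, 0.418], [0.139, -0.988, 0.066], [0.423, -0.001, -0.906]]
ft_force: [-0.5, 0.2, 0.1]
finger_gap: 0.0854
grasp_force: 0.0
```

Request:
{"op": "send_rows", "data": {
  "steps": [
    [0,0,0,-0.5,0,-0.4,1],
    [0,0,0,-0.5,0,-0.4,1],
    [0,0,0,-0.3,0,-0.2,1],
    [0,0,0,0,0,0,1],
    [0,0,0,0,0,0,1]
  ]
}}

```text
time: 36.25
eef_pos: [0.3952, 0.2759, 0.1756]
orientation: [[0.896, 0.154, 0.417], [0.139, -0.988, 0.066], [0.422, -0.001, -0.906]]
ft_force: [-0.3, -0.3, -0.2]
finger_gap: 0.0855
grasp_force: 0.0
```

```bash
python3 - <<'E'
from look import *
log();t=manip.capture("top");s=manip.capture("side");cv2.imwrite("pics/f_t.png",t);cv2.imwrite("pics/f_s.png",s)
# dark panel pixels: tail corners in both views, at z=.07
for n,im,roi in(("top",t,(128,205,180,275)),("side",s,(165,275,250,350))):
    d=blob(n,im,(0,0,0),(180,255,75),roi,.07,5);print(n,d)
    c=np.r_[d["ctr"]/1000,0]-O;print("ctr press",(c@bx*1000).round(1),(c@by*1000).round(1),"tail x",(c@bx*1000-d["size"][0]/2).round(1))
    h=cv2.cvtColor(im,cv2.COLOR_BGR2HSV);b=cv2.inRange(h,np.array((0,0,0)),np.array((180,255,75)))
    uu=lambda x,y:pix(n,O+x/1000*bx+y/1000*by+.07*Zv)[0]
    print("profile along x at y=0,-20,15",[[ [int(im[int(round(v)),int(round(w))].max()) for w,v in [uu(x,y)]][0] for x in range(-105,60,5)] for y in(0,-20,15)])
E
```

```text
t 36.25 q [ 37.6 -32.2 128.7 -13.3  61.9 122.8] p [0.3952 0.2759 0.1756] gap 0.08546444391695805 gf 0.0 F [-0.3 -0.3 -0.2]
[[0.896, 0.154, 0.417], [0.139, -0.988, 0.066], [0.422, -0.001, -0.906]]
top {'ctr': array([520. , 297.8]), 'size': array([118.5,  67.7]), 'ang': 8.6, 'mean': array([521.6, 293.6]), 'n': 1099}
ctr press -23.4 3.8 tail x -82.6
profile along x at y=0,-20,15 [[129, 154, 225, 218, 215, 106, 55, 64, 58, 70, 63, 71, 62, 69, 61, 63, 65, 60, 71, 59, 66, 54, 65, 55, 73, 51, 68, 41, 25, 21, 22, 62, 64], [127, 108, 101, 145, 127, 79, 52, 78, 54, 75, 58, 68, 54, 67, 68, 49, 78, 51, 76, 50, 77, 49, 75, 52, 70, 55, 66, 34, 25, 35, 25, 68, 50], [122, 162, 197, 199, 208, 110, 50, 63, 54, 70, 62, 68, 59, 66, 63, 70, 64, 66, 66, 60, 72, 56, 68, 53, 66, 57, 62, 45, 46, 33, 57, 57, 117]]
side {'ctr': array([521.7, 296. ]), 'size': array([119.7,  56.5]), 'ang': 8.5, 'mean': array([515.1, 294.4]), 'n': 1485}
ctr press -22.0 1.7 tail x -81.8
profile along x at y=0,-20,15 [[128, 190, 185, 185, 161, 47, 38, 52, 45, 49, 50, 53, 56, 48, 59, 42, 60, 40, 61, 47, 59, 41, 59, 46, 56, 45, 56, 32, 51, 119, 121, 81, 28], [144, 132, 101, 100, 101, 47, 37, 49, 41, 54, 45, 49, 45, 43, 50, 39, 53, 41, 52, 42, 52, 39, 51, 42, 54, 48, 51, 31, 25, 25, 28, 25, 22], [134, 186, 175, 174, 155, 41, 39, 52, 45, 59, 49, 55, 55, 50, 61, 46, 57, 41, 61, 43, 60, 43, 59, 42, 59, 49, 54, 33, 80, 173, 178, 87, 53]]
```

```bash
python3 - <<'E'
from geo import *
a=cv2.imread("pics/top0.png");b=cv2.imread("pics/f_t.png")
for l,lo,hi,roi,z in(("bottle",(0,150,100),(8,255,255),(220,150,250,185),.13),("jar",(105,120,40),(130,255,255),(310,255,350,295),.06),("tape",(22,120,100),(35,255,255),(285,150,340,195),.03),("driver",(0,150,60),(8,255,255),(200,255,225,310),.01)):
    p,q=blob("top",a,lo,hi,roi,z),blob("top",b,lo,hi,roi,z);print(l,p["mean"],q and q["mean"])
print(manip.close_job())
E
```

```text
bottle [666.7  82.8] [666.4  82.5]
jar [ 405.2 -144.3] [ 405.3 -144.3]
tape [ 661.6 -108.7] [ 661.6 -108.6]
driver [380. 148.] [379.6 147.9]
the job is handed in; nothing more can be done
None
```

The panel lies flat, black side up, on the press bed between the guides and against the yellow stop, and the job is handed in at about 36 s; the bottle, jar, tape roll and screwdriver have not moved (the finished panel was not rechecked).

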